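# Lay up a layered glass piece in its carrying box

### The job

Pack the layered glass piece for its trip to the kiln: slide the wooden box's cover fully back, lay the large glass square in the middle of the open well, then the large disc centred on it, then the small square centred on the disc, then the small disc centred on top, and slide the cover fully shut. Both squares should lie with their edges parallel to the box's sides; set every piece down gently, never dropping it, and leave the two jars and the loose jar lid where they are.

Things in the scene. Friction and masses are not known exactly. Their poses are not given: they have to be found in the camera images.
- big_square: large square tile, 60 x 60 mm, green glass, 10 mm thick, lying flat on the table top; origin at the centre of its underside, z up, x and y along its edges, 90 g. The four glass pieces lie about 10 cm or more apart, on or near a white sheet to the robot's right, in any arrangement
- big_disc: large round disc, 50 mm in diameter, green glass, 10 mm thick, lying flat on the table top; origin at the centre of its underside, z up, 50 g
- small_square: small square tile, 36 x 36 mm, green glass, 10 mm thick, lying flat on the table top; origin at the centre of its underside, z up, x and y along its edges, 30 g
- small_disc: small round disc, 26 mm in diameter, green glass, 10 mm thick, lying flat on the table top; origin at the centre of its underside, z up, 14 g
- box: fixed light wooden box, 166 (x) x 322 mm (y), turned up to 15 deg. Origin on the table under the centre of its open well: 150 x 150 mm inside, grey floor 6 mm above the table, walls 8 mm thick and 50 mm high; rails at x = +-80 mm rise to 60 mm. From y = 75 to 239 mm is a roofed bay, over which the cover slides open. The stack of four reaches 46 mm and fits under the cover
- cover (a joint): how far the flat plywood cover (152 x 160 mm, 6 mm thick, top face 56.5 mm above the table) is slid open along the box's +y, in m: 0 = fully shut over the well (end stop), 0.155 = fully back (end stop), well wholly uncovered. Starts shut or up to 25 mm ajar; about 1.5 N of friction; stays where it is left
- cover_rib (a point): centre of the top of the dark wooden rib on the cover, 76.5 mm above the table, axes as the box's. The rib is 12 mm thick along the box's y (the sliding direction), 60 mm long along x, and stands 20 mm above the cover; it is 25 mm (shut) to 180 mm (fully open) from the well's centre along +y; pinch it from above
- tall_jar: bystander: clear jar with black screw lid, 74 mm in diameter, 110 mm high, standing beyond the work; origin at the centre of its underside
- low_jar: bystander: clear jar with black screw lid, 66 mm in diameter, 75 mm high, standing beyond the work; origin at the centre of its underside
- jar_lid: bystander: loose black jar lid lying flat beyond the glass, 70 mm in diameter, 18 mm high; origin at the centre of its underside

How it is judged:
By the outcome, as a careful person would: the job done as asked, in the order asked, and still so for the second after the job is handed in, with the robot touching nothing.
It also fails if it takes over 138 s, if anything falls off the work surface, if the arm or the gripper's body presses on something with over 40 N, if the wrist force passes 120 N, or if a joint passes its speed limit or range.

### The arm

A 7-joint arm with a two-finger parallel gripper is mounted at the origin on the work surface. World frame = base frame: x ahead of the robot, y to its left, z up, the work surface at z = 0. Lengths are in m, angles in rad, forces in N, time in s.
With the tool pointing down it reaches from about 0.35 to 0.775 m from the base axis. Payload 3.1 kg.
Tool frame: the origin (TCP) lies on the centre line of the jaws, within the pads' length; the fingertips stand 14 mm ahead of it and the grasp point (between the pads) lies 5 mm behind it; z points along the fingers, y is the direction in which the jaws open and shut (so a half turn about z gives the same grasp; the last joint's range is limited). The gripper opens to 85 mm and grips with 20 to 120 N. Pads are 22 mm wide; open, the fingers measure 114 mm over their backs; the gripper's body (76 mm by 85 mm) begins 54 mm behind the grasp point. The pads swing forward as they close: fully open they stand 13 mm farther back than shut.
Start: joints at [1.294, 0.311, 0.014, 1.512, -0.004, 1.319, -0.027], TCP at [0.128, -0.535, 0.214] pointing down, gripper open.
Joint ranges: [-2.7, 2.7], [-0.3, 1.91], [-1.27, 1.3], [0.12, 2.57], [-1.44, 4.58], [0.2, 2.03], [-3.05, 3.05]. Speed limits (rad/s): [2.79, 2.79, 3.14, 3.14, 3.14, 3.14, 3.14].

### API

Orientations are given as a rotation vector (axis times angle).
In Python, from rig import robot, viewer gives the robot as it stands.
- The arm moves only by the shell command python3 -m crank 'ROWS'. ROWS is JSON, a list of rows, each a list of 7 numbers: the opening, from 0 (shut) to 1 (fully open), then the shift along the tool's x, y, z in cm, then the turn, a rotation vector about the tool's x, y, z in degrees. A call has 1 to 5 rows; each row shifts and turns the pose as measured when the row begins, along the tool's axes as they then stand; what a row does not reach is not made up. A row lasts 1/10 s, in which the tool goes at most 50 mm and 8.59 degrees, less where a joint would pass 70% of its speed; a pose out of reach is approached as far as the arm can. A call with a gripper value outside its range is refused whole. The fingers move at their own pace and stop on an object; the grip force is fixed at half the most. Time passes only in rows, so rows that do not move let the fingers close. It gives the time, the measured TCP pose, the force and the opening at its end, in the units of the state.
- robot.observe(): the state, without advancing time (a new reading comes with each control period).
- viewer.read_camera(name): name is "scene" or "top"; returns a dict with "color" (480x640x3 uint8, red, green, blue), "range_z" (480x640 float32, m along the optical axis (not along the pixel's ray), 0 where there is no reading), "K" (3x3 intrinsics, pixels), "dist" ([k1, k2, p1, p2, k3] as OpenCV has them; the pictures are not rectified), "extrinsics" (4x4, takes a point from camera to world coordinates). Camera axes: x right, y up, looking along -z (the intrinsics and any distortion apply to the point x, -y, -z); pixel columns grow to the right and rows downward; lengths in m; the calibration is good to about 2 mm. A picture is of the moment at which its call begins.
- robot.sign_off(): hands the job in, once; it reports no verdict.
The state is a dict: "time": time; "joint_positions": joint angles; "joint_velocities": joint speeds; "effort": joint torques, N m; "ee_pos": TCP position; "tool_rot": TCP orientation; "wrist_force": force on the tool from outside, world axes, zero at the start; "torque": the same for the moment, N m; "width": opening from 0.0 (shut) to 1.0 (fully open).
Only numpy, scipy, OpenCV 4.12 (cv2) and the standard library are available. Lean on these libraries where they do the work, as an engineer would, in place of code of your own. Each camera call takes 0.05 s, during which the arm holds its last target. There are 200 camera calls.

## Working session

There is one attempt and no reset: what is moved stays moved. The work goes in short steps, Python scripts to look and compute and a shell command to move; the robot and the scene stay as the last step left them, time stands still between calls to the robot, and variables do not carry over. Pictures are saved under pics/ and viewed, about 12 in all and at most 16, crops included, and the job is handed in when it is done.

```bash
ls; mkdir -p pics; cat > h.py <<'E'
import numpy as np, cv2
from rig import robot, viewer
def save(n,tag):
    c=viewer.read_camera(n); np.savez(f'/tmp/{tag}.npz',**{k:np.array(c[k]) for k in c if k in('color','range_z','K','dist','extrinsics')})
    cv2.imwrite(f'pics/{tag}.png',c['color'][:,:,::-1]); return c
def world(c,uv,z):
    """pixels -> world at plane z"""
    uv=np.array(uv,float).reshape(-1,1,2)
    p=cv2.undistortPoints(uv,np.array(c['K']),np.array(c['dist'])).reshape(-1,2)
    d=np.c_[p[:,0],-p[:,1],-np.ones(len(p))]
    E=np.array(c['extrinsics']); d=d@E[:3,:3].T; o=E[:3,3]
    return o+d*((z-o[2])/d[:,2])[:,None]
def cloud(c):
    """per-pixel world points (H,W,3)"""
    v,u=np.mgrid[:480,:640]
    p=cv2.undistortPoints(np.stack([u,v],-1).reshape(-1,1,2).astype(float),np.array(c['K']),np.array(c['dist'])).reshape(-1,2)
    z=c['range_z'].reshape(-1,1); E=np.array(c['extrinsics'])
    return (np.c_[p[:,0],-p[:,1],-np.ones(len(p))]*z@E[:3,:3].T+E[:3,3]).reshape(480,640,3)
E
python3 - <<'E'
from h import *
for n in('top','scene'):
    c=save(n,n+'0'); print(n,c['extrinsics'],c['K'],c['dist'])
s=robot.observe(); print(s)
E
```

```text
pics
top [[-0.01127308  0.98707447 -0.15986527  0.46187526]
 [-0.99953074 -0.01567742 -0.02631584 -0.1106647 ]
 [-0.02848197  0.15949359  0.98678801  0.83902756]
 [ 0.          0.          0.          1.        ]] [[450.60339325   0.         321.48846511]
 [  0.         450.60339325 243.22843699]
 [  0.           0.           1.        ]] [0.03365922 0.         0.         0.         0.        ]
scene [[-0.79030544 -0.42408805  0.44222917  1.0361181 ]
 [ 0.61236162 -0.52225182  0.59352024  0.48988213]
 [-0.02074985  0.73986645  0.6724337   0.75932192]
 [ 0.          0.          0.          1.        ]] [[555.70138668   0.         322.64762108]
 [  0.         555.70138668 244.0920088 ]
 [  0.           0.           1.        ]] [-0.14418183  0.          0.          0.          0.        ]
{'time': 0.1, 'joint_positions': array([ 1.29428098,  0.31166815,  0.01399848,  1.5128974 , -0.00439552,
        1.31924163, -0.02721307]), 'joint_velocities': array([-0.00046686, -0.00181852, -0.00131006, -0.00423351, -0.00058937,
        0.00040393, -0.00042092]), 'effort': array([ 4.93488751e-04, -3.80853617e+01,  1.46642011e-01, -2.31241786e+01,
        1.24092234e-02,  8.16326035e-03,  2.39200625e-05]), 'ee_pos': array([ 0.12780714, -0.5342168 ,  0.21271718]), 'tool_rot': array([-3.11781335e+00, -3.67840293e-01,  5.52605883e-04]), 'wrist_force': array([-0.37045735,  0.80010362,  0.4660986 ]), 'torque': array([-0.06074802, -0.00654112,  0.05696381]), 'width': 0.998669473260572}
```

View pics/top0.png

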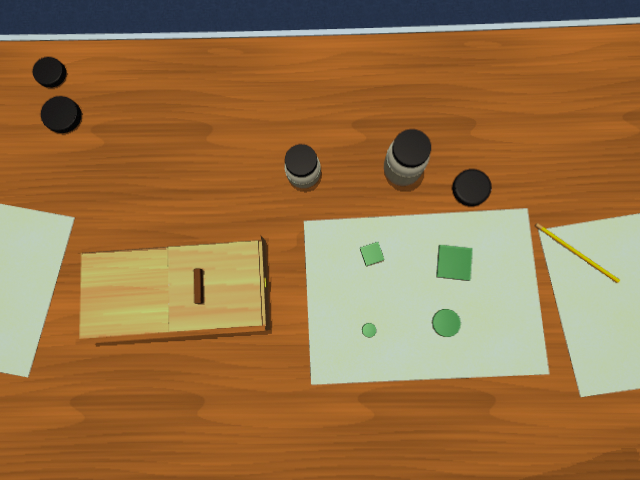

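View pics/scene0.png

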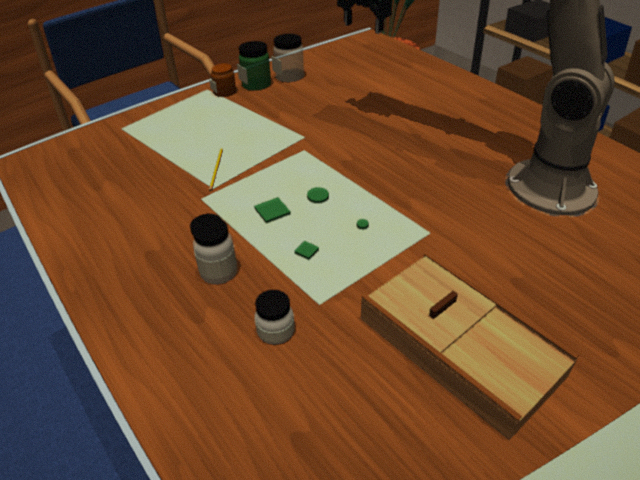

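The top view shows the small square at (372,254), big square (455,263), big disc (447,323), small disc (369,330) and the rib at (198,286). The scene view agrees.

```bash
cat > m.py <<'E'
from h import *
c=dict(np.load('/tmp/top0.npz')); P=cloud(c)
hsv=cv2.cvtColor(c['color'],cv2.COLOR_RGB2HSV)
g=cv2.inRange(hsv,(45,90,60),(85,255,220)); n,l,st,ce=cv2.connectedComponentsWithStats(g)
for i in range(1,n):
    if st[i,4]<60: continue
    m=(l==i); z=P[m][:,2]
    cn=max(cv2.findContours(m.astype(np.uint8),0,1)[0],key=cv2.contourArea).reshape(-1,2)
    w=world(c,cn,0.009)[:,:2].astype(np.float32)
    r=cv2.minAreaRect(w*1000); print(ce[i].round(1),st[i,4],'z',np.median(z).round(4),z.std().round(4),'rect',np.round(r[0],1),np.round(r[1],1),round(r[2],1),'cen',(world(c,[ce[i]],0.009)[0]*1000).round(1))
# box
Z=P[:,:,2]; B=((Z>.045)&(Z<.07)).astype(np.uint8); B[:,:60]=0;B[:,275:]=0
n,l,st,ce=cv2.connectedComponentsWithStats(B); i=1+np.argmax(st[1:,4]); m=l==i
print('box',st[i],np.percentile(Z[m],[5,50,95]))
for zz in(.055,.06):
    cn=max(cv2.findContours(m.astype(np.uint8),0,1)[0],key=cv2.contourArea).reshape(-1,2)
    print(cv2.minAreaRect((world(c,cn,zz)[:,:2]*1000).astype(np.float32)))
print(cv2.minAreaRect((P[m][:,:2]*1000).astype(np.float32)))
R=((hsv[:,:,2]<110)&(np.mgrid[:480,:640][1]<215)&(np.mgrid[:480,:640][1]>180)&(abs(np.mgrid[:480,:640][0]-286)<25)).astype(np.uint8)
n,l,st,ce=cv2.connectedComponentsWithStats(R); i=1+np.argmax(st[1:,4]); m=l==i
print('rib',st[i],np.percentile(Z[m],[5,50,95]))
top=m&(Z>.071); print(top.sum(),P[top].mean(0)*1000, cv2.minAreaRect((P[top][:,:2]*1000).astype(np.float32)))
for v,u in((286,210),(286,185),(270,125),(310,125),(400,150),(300,330)): print(u,v,P[v,u])
E
python3 m.py
python3 -c "
import cv2;i=cv2.imread('pics/top0.png')[225:355,70:280];cv2.imwrite('pics/crop.png',cv2.resize(i,None,fx=3.7,fy=3.7,interpolation=cv2.INTER_CUBIC))"
```

```text
[371.7 253.7] 359 z 0.0103 0.0617 rect [ 575.4 -181.3] [34.7 35.7] 17.7 cen [ 575.3 -181.3    9. ]
[454.1 262.1] 1052 z 0.0101 0.0442 rect [ 557.5 -331.2] [59.2 59.1] 82.6 cen [ 557.4 -331.3    9. ]
[445.9 322.5] 599 z 0.0101 0.0585 rect [ 448.8 -310.4] [46.1 48. ] 86.9 cen [ 448.6 -310.3    9. ]
[368.7 329.6] 151 z 0.01 0.0673 rect [ 437.5 -171.5] [23.5 23. ] 89.4 cen [ 437.2 -171.8    9. ]
box [   76   235   191   109 17311] [0.04787183 0.05532224 0.06080793]
((513.538330078125, 173.09217834472656), (167.4737091064453, 328.1585388183594), 3.2543280124664307)
((513.208984375, 171.28253173828125), (166.40576171875, 326.065673828125), 3.254382610321045)
((513.0604248046875, 173.58309936523438), (166.56036376953125, 326.6404113769531), 3.1845815181732178)
rib [194 269  10  35 291] [0.06290756 0.07605178 0.07879998]
229 [514.67909919 116.6207202   89.71797943] ((503.76800537109375, 8.52960205078125), (245.86465454101562, 58.30692672729492), 83.9764404296875)
210 286 [0.51637237 0.10561253 0.05525049]
185 286 [0.51707403 0.14960852 0.0545333 ]
125 270 [0.54721957 0.25827372 0.0504544 ]
125 310 [0.47728137 0.25385436 0.05068646]
150 400 [ 3.18396320e-01  2.22022079e-01 -4.73118224e-05]
330 300 [ 0.49137172 -0.10280653 -0.00136062]
```

View pics/crop.png

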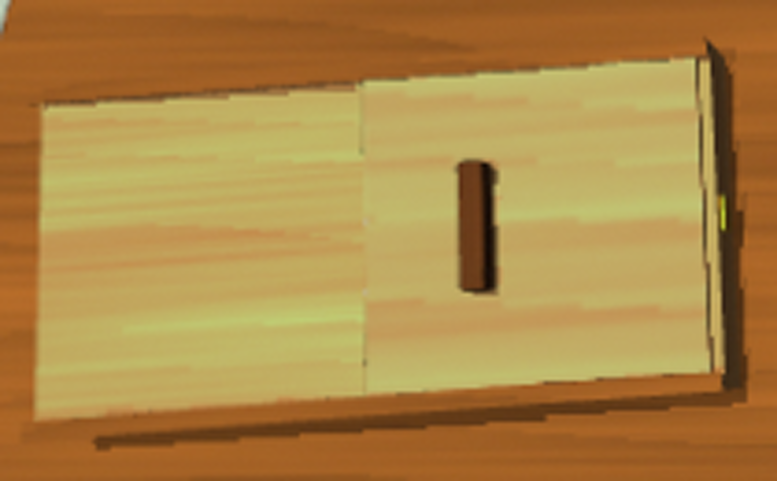

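The crop shows the cover shut or nearly shut, with the rib at about (198,286) in the full picture. Measured sizes are close: squares 59 and 35 mm, discs 47 and 23 mm, box 167x327 mm with its x axis at about +3.2°.

```bash
cat >> h.py <<'E'
from scipy.spatial.transform import Rotation as Ro
def go(x,y,z,yaw):
    """mm, deg: turn needed (deg), then shift in the turned tool axes (cm)"""
    s=robot.observe(); R=Ro.from_rotvec(s['tool_rot']); a=np.radians(yaw)
    D=Ro.from_matrix(np.array([[np.cos(a),np.sin(a),0],[np.sin(a),-np.cos(a),0],[0,0,-1]]))
    t=np.degrees((R.inv()*D).as_rotvec()); d=np.array([x,y,z])/1000-s['ee_pos']
    print('turn',t.round(2),'shift after turn cm',(D.inv().apply(d)*100).round(2),'now(unturned)',(R.inv().apply(d)*100).round(2),'| at',(s['ee_pos']*1000).round(1),'F',s['wrist_force'].round(1),'w',round(s['width'],3),'t',round(s['time'],2))
E
python3 - <<'E'
from h import *
c=dict(np.load('/tmp/top0.npz')); P=cloud(c); Z=P[...,2]
hsv=cv2.cvtColor(c['color'],cv2.COLOR_RGB2HSV); v,u=np.mgrid[:480,:640]
m=(hsv[...,2]<110)&(u<215)&(u>180)&(abs(v-286)<25)&(Z>.072)&(Z<.081)
print(m.sum(),P[m].mean(0)*1000,cv2.minAreaRect((P[m][:,:2]*1000).astype(np.float32)))
x,y=P[m][:,:2].mean(0)*1000
go(x,y,150,3.25)
E
for i in 1; do python3 -m crank '[[0.5,0,0,0,0,0,5],[0.5,0,0,0,0,0,5]]'; done; python3 -c "
from h import *
go(517,118,150,3.25)"
```

```text
220 [515.356937   120.74638273  76.50674537] ((515.4896240234375, 121.395263671875), (58.11762619018555, 12.031729698181152), 3.2867066860198975)
turn [-0.12  0.02 10.21] shift after turn cm [ 42.41 -63.19   6.27] now(unturned) [ 52.93 -54.67   6.39] | at [ 127.8 -534.2  212.7] F [-0.4  0.8  0.5] w 0.999 t 0.1
time: 0.3
ee_pos: [0.1275, -0.5333, 0.2114]
tool_rot: [-3.135, -0.085, 0.002]
wrist_force: [-0.1, -0.2, 0.1]
width: 0.694
turn [-0.29  0.05 -0.13] shift after turn cm [ 42.58 -62.82   6.14] now(unturned) [ 42.44 -62.88   6.41] | at [ 127.5 -533.3  211.4] F [-0.1 -0.2  0.1] w 0.694 t 0.3
```

```bash
python3 -m crank '[[0.4,2.8,-4.1,0,0,0,0],[0.4,2.8,-4.1,0,0,0,0],[0.4,2.8,-4.1,0,0,0,0],[0.4,2.8,-4.1,0,0,0,0],[0.4,2.8,-4.1,0,0,0,0]]'; python3 -m crank '[[0.4,2.8,-4.1,0,0,0,0],[0.4,2.8,-4.1,0,0,0,0],[0.4,2.8,-4.1,0,0,0,0],[0.4,2.8,-4.1,0,0,0,0],[0.4,2.8,-4.1,0,0,0,0]]'; python3 -c "
from h import *
go(515.4,121,150,3.27)"
```

```text
time: 0.8
ee_pos: [0.2527, -0.3226, 0.2075]
tool_rot: [-3.134, -0.055, 0.012]
wrist_force: [0.7, -0.7, -0.6]
width: 0.399
time: 1.3
ee_pos: [0.3833, -0.1098, 0.2069]
tool_rot: [-3.136, -0.052, 0.013]
wrist_force: [0.4, -1.4, -1.0]
width: 0.396
turn [-0.31  0.45 -1.35] shift after turn cm [ 14.51 -22.29   5.69] now(unturned) [ 14.02 -22.59   5.69] | at [ 383.3 -109.8  206.9] F [ 0.4 -1.4 -1. ] w 0.396 t 1.3
```

```bash
python3 -m crank '[[0.4,2.8,-4.3,0.6,0,0,-0.7],[0.4,2.8,-4.3,0.6,0,0,-0.6],[0.4,2.8,-4.3,0.6,0,0,0],[0.4,2.8,-4.3,0.6,0,0,0],[0.4,2.8,-4.3,0.6,0,0,0]]';python3 -m crank '[[0.4,0.2,-1,1,0,0,0],[0.4,0,0,0,0,0,0],[0.4,0,0,0,0,0,0]]'; python3 -c "
from h import *
go(515.4,121,100,3.27)
save('top','top1')
c=save('scene','sc1')
cv2.imwrite('pics/sc1c.png',cv2.resize(c['color'][200:420,320:600,::-1],None,fx=2.5,fy=2.5))"
```

```text
time: 1.8
ee_pos: [0.5072, 0.1051, 0.1778]
tool_rot: [-3.138, -0.085, 0.009]
wrist_force: [0.6, -0.2, 0.5]
width: 0.401
time: 2.1
ee_pos: [0.5082, 0.1247, 0.1653]
tool_rot: [-3.131, -0.105, 0.015]
wrist_force: [0.0, -0.9, -0.2]
width: 0.401
turn [-0.53  0.54  0.58] shift after turn cm [0.69 0.41 6.53] now(unturned) [0.75 0.48 6.52] | at [508.2 124.7 165.3] F [ 0.  -0.9 -0.2] w 0.401 t 2.1
```

View pics/sc1c.png

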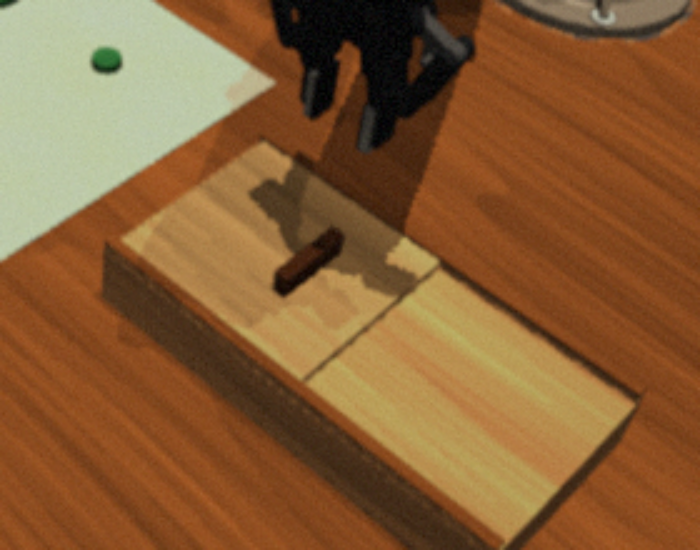

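Crop: open fingers hang above the cover, jaws lined up along the box's length, over the rib at crop (308,262). Descending.

```bash
python3 -m crank '[[0.4,0.75,0.5,2,-0.5,0.5,0.6],[0.4,0,0,2,0,0,0],[0.4,0,0,1,0,0,0],[0.4,0,0,0,0,0,0]]'; python3 -c "
from h import *
go(515.4,121,75,3.27)"
```

```text
time: 2.6
ee_pos: [0.5182, 0.1111, 0.1172]
tool_rot: [3.135, 0.067, 0.01]
wrist_force: [-0.3, 0.4, 0.3]
width: 0.399
turn [ 0.33 -0.34 -0.84] shift after turn cm [-0.22 -1.01  4.22] now(unturned) [-0.26 -1.03  4.21] | at [518.2 111.1 117.2] F [-0.3  0.4  0.3] w 0.399 t 2.6
```

```bash
for k in 1 2 3; do python3 -m crank '[[0.4,0,0,0,0,0,0]]' | sed -n 2,3p; done;  python3 -m crank '[[0.4,-0.2,-1,1,0,0,-0.8]]'| sed -n 2,3p;  python3 -m crank '[[0.4,0,0,0,0,0,0]]' | sed -n 2,3p;  python3 -m crank '[[0.4,0,0,0,0,0,0]]' | sed -n 2,3p; python3 -c "
from h import *
go(515.4,121,75,3.27)"
```

```text
ee_pos: [0.5185, 0.1101, 0.1179]
tool_rot: [3.135, 0.064, 0.011]
ee_pos: [0.519, 0.1097, 0.1187]
tool_rot: [3.135, 0.063, 0.013]
ee_pos: [0.5196, 0.1096, 0.1196]
tool_rot: [3.135, 0.062, 0.016]
ee_pos: [0.5195, 0.1184, 0.1111]
tool_rot: [3.134, 0.08, 0.023]
ee_pos: [0.5179, 0.1208, 0.11]
tool_rot: [3.135, 0.085, 0.019]
ee_pos: [0.5179, 0.1212, 0.11]
tool_rot: [3.135, 0.087, 0.019]
turn [ 0.32 -0.7  -0.1 ] shift after turn cm [-0.25  0.01  3.5 ] now(unturned) [-0.29 -0.01  3.49] | at [517.9 121.2 110. ] F [-0.4 -0.4  0.6] w 0.401 t 3.2
```

```bash
python3 -m crank '[[0.4,-0.25,0,1.2,0,-0.7,0],[0.4,0,0,1.0,0,0,0],[0.4,0,0,0,0,0,0],[0.4,0,0,0,0,0,0]]'| sed -n 2,4p; python3 -c "
from h import *
go(515.4,121,75,3.27)"
```

```text
ee_pos: [0.5146, 0.1212, 0.0851]
tool_rot: [3.134, 0.088, -0.004]
wrist_force: [0.1, -0.1, -0.9]
turn [ 0.33  0.16 -0.04] shift after turn cm [0.08 0.02 1.01] now(unturned) [0.08 0.02 1.01] | at [514.6 121.2  85.1] F [ 0.1 -0.1 -0.9] w 0.397 t 3.6
```

```bash
python3 -m crank '[[0.4,0.1,0,0.9,0.3,0.1,0],[0.4,0,0,0,0,0,0],[0,0,0,0,0,0,0],[0,0,0,0,0,0,0],[0,0,0,0,0,0,0]]';python3 -m crank '[[0,0,0,0,0,0,0],[0,0,0,0,0,0,0]]'; python3 -c "
from h import *
go(515.4,121,75,3.27)
save('top','top2')
c=save('scene','sc2')
cv2.imwrite('pics/sc2c.png',cv2.resize(c['color'][200:420,320:600,::-1],None,fx=2.5,fy=2.5))"
```

```text
time: 4.1
ee_pos: [0.5161, 0.1208, 0.0755]
tool_rot: [3.14, 0.087, -0.001]
wrist_force: [0.6, 1.0, 0.3]
width: -0.0
time: 4.3
ee_pos: [0.5164, 0.1209, 0.076]
tool_rot: [3.14, 0.087, 0.001]
wrist_force: [0.6, -0.7, -0.1]
width: 0.001
turn [ 0.   -0.03 -0.1 ] shift after turn cm [-0.1  -0.02  0.1 ] now(unturned) [-0.1  -0.02  0.1 ] | at [516.4 120.9  76. ] F [ 0.6 -0.7 -0.1] w 0.001 t 4.3
```

View pics/sc2c.png

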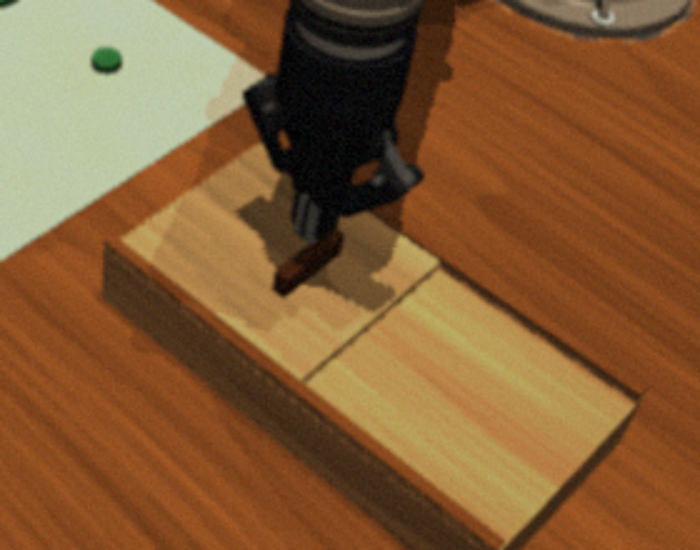

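The jaws shut on nothing: the fingertips at crop (310,235) stand short of the rib and/or above it. I'll measure them.

```bash
python3 - <<'E'
from h import *
c=dict(np.load('/tmp/sc2.npz')); P=cloud(c)
for cx,cy in((300,215),(308,225),(310,232),(318,225),(308,238),(305,265),(330,245),(320,380)):
    u,v=int(320+cx/2.5),int(200+cy/2.5); print((u,v),(P[v,u]*1000).round(1),c['color'][v,u])
c=dict(np.load('/tmp/top2.npz')); P=cloud(c)
v,u=np.mgrid[:480,:640]
m=(u>150)&(u<260)&(v>200)&(v<400)&(P[...,2]>.07)&(P[...,2]<.35)
for z0 in np.arange(.07,.2,.01):
    k=m&(abs(P[...,2]-z0)<.005); 
    if k.sum(): print(round(z0,2),k.sum(),(P[k].mean(0)*1000).round(0),(P[k].min(0)*1000).round(0),(P[k].max(0)*1000).round(0))
cv2.imwrite('pics/t2c.png',cv2.resize(c['color'][200:380,70:290,::-1],None,fx=3.3,fy=3.3))
E
```

```text
(440, 286) [528.4 117.9 115.6] [48 45 39]
(443, 290) [527.4 124.3 110.8] [52 50 45]
(444, 292) [528.  127.4 109.1] [51 52 43]
(447, 290) [524.5 129.8 113.5] [12  9 12]
(443, 295) [527.4 126.2 100.7] [48 45 40]
(442, 306) [526.3 127.5  74.4] [26 15  9]
(452, 298) [501.1 126.3  75.3] [30 23 11]
(448, 352) [1036.1  489.9  759.3] [186 160  89]
0.07 28 [506. 118.  73.] [487. 114.  70.] [546. 128.  75.]
0.08 93 [503. 121.  77.] [487. 114.  75.] [546. 128.  80.]
0.1 2 [506. 117.  99.] [506. 113.  98.] [507. 121. 100.]
0.11 6 [508. 113. 108.] [506. 113. 105.] [510. 113. 111.]
0.12 2 [506. 113. 120.] [506. 113. 117.] [506. 113. 122.]
0.13 3 [509. 109. 128.] [505. 107. 125.] [510. 110. 134.]
0.14 6 [508. 104. 141.] [506.  98. 137.] [511. 106. 145.]
0.15 25 [509.  96. 150.] [506.  82. 145.] [516. 105. 155.]
0.16 29 [508.  93. 161.] [500.  84. 155.] [529. 107. 165.]
0.17 24 [512.  85. 168.] [501.  72. 165.] [530. 104. 175.]
0.18 94 [517.  71. 182.] [501.  58. 175.] [532. 102. 185.]
0.19 154 [519.  67. 189.] [507.  59. 185.] [531.  92. 195.]
```

View pics/t2c.png

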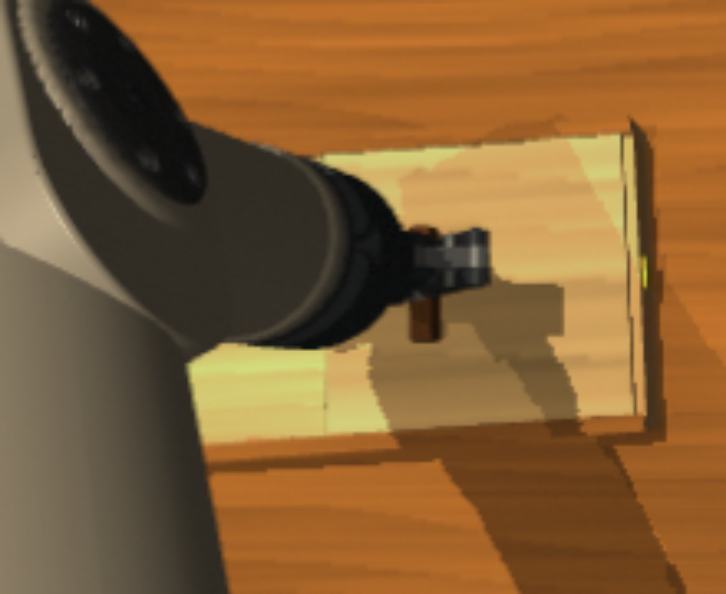

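```bash
python3 - <<'E'
from h import *
c=dict(np.load('/tmp/sc2.npz')); P=cloud(c)
for v in range(284,312): print(v,[(P[v,u]*1000).round(0).tolist() for u in (440,443,446)])
print('sc1: dark finger low points')
c=dict(np.load('/tmp/sc1.npz')); P=cloud(c); r=np.linalg.norm(P[...,:2]-[.508,.125],axis=2)
m=(r<.06)&(P[...,2]>.085)&(P[...,2]<.19)
for z0 in np.arange(.09,.19,.01):
    k=m&(abs(P[...,2]-z0)<.005)
    if k.sum(): print(round(z0,2),k.sum(),(P[k].mean(0)*1000).round(0),(P[k].min(0)*1000).round(0),(P[k].max(0)*1000).round(0))
s=robot.observe();print(s['joint_positions'],s['time'],s['ee_pos'],s['wrist_force'])
E
```

```text
284 [[528.0, 117.0, 119.0], [528.0, 123.0, 124.0], [526.0, 127.0, 126.0]]
285 [[528.0, 117.0, 117.0], [528.0, 123.0, 121.0], [526.0, 127.0, 124.0]]
286 [[528.0, 118.0, 116.0], [527.0, 123.0, 119.0], [524.0, 126.0, 119.0]]
287 [[528.0, 118.0, 113.0], [528.0, 123.0, 117.0], [524.0, 127.0, 117.0]]
288 [[1036.0, 490.0, 759.0], [526.0, 123.0, 114.0], [524.0, 127.0, 115.0]]
289 [[528.0, 119.0, 109.0], [528.0, 124.0, 114.0], [523.0, 126.0, 112.0]]
290 [[527.0, 119.0, 106.0], [527.0, 124.0, 111.0], [524.0, 127.0, 111.0]]
291 [[529.0, 120.0, 107.0], [528.0, 125.0, 110.0], [522.0, 127.0, 107.0]]
292 [[528.0, 120.0, 103.0], [528.0, 125.0, 107.0], [525.0, 129.0, 108.0]]
293 [[528.0, 120.0, 100.0], [528.0, 126.0, 106.0], [523.0, 128.0, 104.0]]
294 [[528.0, 121.0, 99.0], [528.0, 126.0, 104.0], [523.0, 128.0, 102.0]]
295 [[499.0, 100.0, 58.0], [527.0, 126.0, 101.0], [519.0, 126.0, 95.0]]
296 [[500.0, 101.0, 58.0], [528.0, 127.0, 99.0], [505.0, 117.0, 75.0]]
297 [[502.0, 103.0, 58.0], [496.0, 105.0, 56.0], [510.0, 120.0, 78.0]]
298 [[504.0, 105.0, 59.0], [514.0, 117.0, 76.0], [509.0, 120.0, 75.0]]
2
[... 473 characters left out ...]
], [515.0, 127.0, 69.0]]
306 [[530.0, 126.0, 76.0], [524.0, 128.0, 74.0], [517.0, 129.0, 69.0]]
307 [[532.0, 128.0, 77.0], [525.0, 129.0, 72.0], [515.0, 128.0, 64.0]]
308 [[532.0, 128.0, 74.0], [523.0, 128.0, 67.0], [512.0, 126.0, 58.0]]
309 [[531.0, 128.0, 71.0], [523.0, 128.0, 66.0], [512.0, 127.0, 56.0]]
310 [[530.0, 128.0, 67.0], [523.0, 129.0, 63.0], [515.0, 129.0, 57.0]]
311 [[531.0, 129.0, 67.0], [520.0, 127.0, 57.0], [516.0, 130.0, 56.0]]
sc1: dark finger low points
0.18 7 [509. 112. 184.] [503. 105. 183.] [518. 147. 185.]
[ 0.18664698  0.45942887 -0.5964491   1.74227624  0.29500232  1.03010386
 -2.0304772 ] 4.4 [0.51636683 0.12089591 0.07592036] [-1.12331377 -0.25809892 -0.81060664]
```

```bash
python3 - <<'E'
from h import *
for t,c0 in(('scene0',[.128,-.534]),('sc1',[.508,.125]),('sc2',[.516,.121])):
    c=dict(np.load(f'/tmp/{t}.npz')); P=cloud(c); r=np.linalg.norm(P[...,:2]-c0,axis=2)
    m=(r<.09)&(P[...,2]>.085)&(P[...,2]<.5)&(c['color'].max(2)<110)
    print(t)
    for z0 in np.arange(.09,.32,.01):
        k=m&(abs(P[...,2]-z0)<.005)
        if k.sum()>2: print(round(z0,2),k.sum(),(P[k].mean(0)*1000).round(0),(P[k].min(0)*1000).round(0),(P[k].max(0)*1000).round(0))
E
```

```text
scene0
0.24 4 [ 120. -510.  244.] [ 109. -576.  244.] [ 140. -485.  245.]
0.25 52 [ 133. -535.  250.] [ 112. -589.  245.] [ 151. -477.  255.]
0.26 65 [ 131. -524.  260.] [ 107. -590.  256.] [ 154. -476.  265.]
0.27 67 [ 131. -530.  270.] [ 107. -592.  265.] [ 152. -477.  275.]
0.28 58 [ 132. -532.  280.] [ 111. -587.  275.] [ 150. -475.  285.]
0.29 83 [ 135. -532.  291.] [ 102. -605.  285.] [ 158. -461.  295.]
0.3 155 [ 131. -519.  300.] [ 100. -603.  295.] [ 159. -459.  305.]
0.31 194 [ 131. -514.  310.] [  99. -602.  305.] [ 158. -460.  315.]
sc1
0.18 7 [509. 112. 184.] [503. 105. 183.] [518. 147. 185.]
0.19 94 [515. 120. 191.] [499.  94. 185.] [523. 153. 195.]
0.2 131 [514. 125. 200.] [499.  92. 195.] [524. 155. 205.]
0.21 148 [514. 126. 210.] [500.  92. 205.] [524. 156. 215.]
0.22 112 [515. 119. 220.] [500.  93. 215.] [524. 156. 225.]
0.23 206 [517. 122. 231.] [497.  75. 225.] [527. 172. 235.]
0.24 339 [514. 125. 240.] [496.  71. 235.] [527. 177. 245.]
0.25 307 [516. 128. 251.] [491.  68. 245.] [529. 181. 255.]
0.26 340 [519. 121. 260.] [493.  62. 255.] [531. 184. 265.]
0.27 335 
[... 904 characters left out ...]
38. 199.] [508.  77. 195.] [539. 168. 205.]
0.21 97 [522. 152. 209.] [506.  82. 205.] [529. 161. 215.]
0.22 74 [531. 148. 222.] [506. 112. 215.] [555. 159. 225.]
0.23 269 [541. 139. 230.] [501.  93. 225.] [557. 160. 235.]
0.24 272 [542. 139. 240.] [499.  96. 235.] [556. 159. 245.]
0.25 287 [541. 138. 250.] [499.  94. 245.] [556. 159. 255.]
0.26 286 [542. 138. 260.] [501.  94. 255.] [556. 159. 265.]
0.27 482 [537. 134. 268.] [491.  86. 265.] [556. 158. 275.]
0.28 144 [541. 137. 281.] [502.  95. 275.] [554. 157. 285.]
0.29 342 [540. 137. 290.] [498.  92. 285.] [555. 158. 295.]
0.3 359 [538. 137. 301.] [489.  89. 295.] [555. 158. 305.]
0.31 321 [540. 136. 310.] [502.  94. 305.] [553. 157. 315.]
```

The fingertips really stand at z≈97–98 when shut, while the reported TCP z is 76. At the start they were at ≈243 against a reported 213, so the tips sit about 21 mm above the reported point rather than 14 mm below it. That is a consistent z offset of about 35 mm, while xy agrees. I'll work from tip height: tip_shut ≈ ee_z + 21.

```bash
python3 -m crank '[[0.4,-0.1,0,0,0,0,0],[0.4,0,0,0,0,0,0],[0.4,0,0,0.8,0,0,0],[0.4,0,0,0.8,0,0,0],[0.4,0,0,0.8,0,0,0]]'|sed -n 2,5p; python3 -c "
from h import *
go(515.4,121,41,3.27)"
```

```text
ee_pos: [0.5162, 0.1211, 0.0513]
tool_rot: [-3.14, -0.087, -0.005]
wrist_force: [-0.1, 0.5, -0.8]
width: 0.403
turn [-0.01 -0.17 -0.1 ] shift after turn cm [-0.09  0.01  1.03] now(unturned) [-0.09  0.01  1.03] | at [516.2 121.1  51.3] F [-0.1  0.5 -0.8] w 0.403 t 4.9
```

```bash
python3 -m crank '[[0.4,0,0,0.5,0,0,0],[0.4,0,0,0.3,0,0,0],[0.4,0,0,0,0,0,0]]'|sed -n 2,5p;python3 -m crank '[[0,0,0,0,0,0,0],[0,0,0,0,0,0,0],[0,0,0,0,0,0,0],[0,0,0,0,0,0,0]]'; python3 -c "
from h import *
go(515.4,121,41,3.27)
c=save('scene','sc3')
cv2.imwrite('pics/sc3c.png',cv2.resize(c['color'][200:420,320:600,::-1],None,fx=2,fy=2))"
```

```text
ee_pos: [0.5143, 0.1205, 0.04]
tool_rot: [3.14, 0.087, -0.003]
wrist_force: [-1.0, 0.6, 0.5]
width: 0.399
time: 5.6
ee_pos: [0.5143, 0.1209, 0.0402]
tool_rot: [3.14, 0.088, -0.003]
wrist_force: [-0.9, 0.5, -0.7]
width: 0.123
turn [ 0.    0.09 -0.06] shift after turn cm [ 0.11 -0.   -0.08] now(unturned) [ 0.11 -0.   -0.08] | at [514.3 120.9  40.2] F [-0.9  0.5 -0.7] w 0.123 t 5.6
```

View pics/sc3c.png

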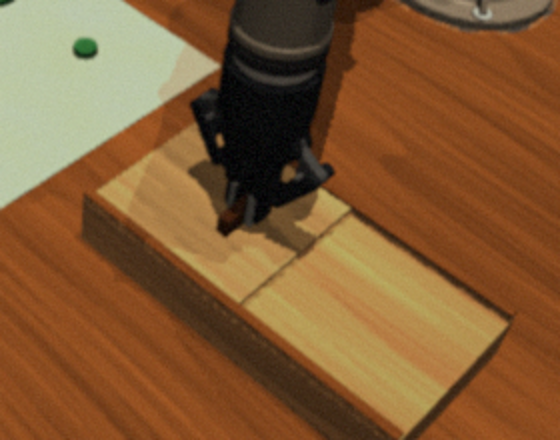

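The jaws hold the rib (width 0.123, about 10–12 mm). Sliding the cover back along tool −y.

```bash
python3 -m crank '[[0,0,-1.5,0,0,0,0],[0,0,-2,0,0,0,0],[0,0,-2,0,0,0,0],[0,0,-2,0,0,0,0],[0,0,-2,0,0,0,0]]'; python3 -m crank '[[0,0,-2,0,0,0,0],[0,0,-1.5,0,0,0,0],[0,0,0,0,0,0,0]]';  python3 -c "
from h import *
go(506.5,275,41,3.27)"
```

```text
time: 6.15
ee_pos: [0.509, 0.2136, 0.0402]
tool_rot: [3.131, 0.079, -0.005]
wrist_force: [-0.1, -2.2, -0.0]
width: 0.121
time: 6.45
ee_pos: [0.5067, 0.2563, 0.0402]
tool_rot: [3.135, 0.09, -0.0]
wrist_force: [2.1, 1.8, -3.0]
width: 0.127
turn [0.33 0.01 0.  ] shift after turn cm [ 0.09 -1.87 -0.08] now(unturned) [ 0.09 -1.87 -0.09] | at [506.7 256.3  40.2] F [ 2.1  1.8 -3. ] w 0.127 t 6.45
```

```bash
python3 -m crank '[[0,0,-1,0,0.3,0,0],[0,0,-1,0,0,0,0],[0,0,-0.6,0,0,0,0],[0,0,-0.5,0,0,0,0],[0,0,-0.5,0,0,0,0]]'; python3 -m crank '[[0,0,-0.7,0,0,0,0],[0,0,-0.7,0,0,0,0]]'
```

```text
time: 6.95
ee_pos: [0.5055, 0.275, 0.0402]
tool_rot: [3.109, 0.073, -0.01]
wrist_force: [-2.1, -9.5, 6.0]
width: 0.123
time: 7.15
ee_pos: [0.5054, 0.2744, 0.0402]
tool_rot: [3.085, 0.061, -0.017]
wrist_force: [-2.4, -13.3, 8.4]
width: 0.119
```

End stop reached (13 N, no further travel, 154 mm travelled). Release, lift, and measure the open well.

```bash
python3 -m crank '[[0.4,0,0,0,0,0,0],[0.4,0,0,0,0,0,0],[0.4,0,0,0,0,0,0],[0.4,0,0,-3,0,0,0],[0.4,0,0,-4,0,0,0]]'; python3 -c "
from h import *
go(448.6,-310.3,110,3.27)"
```

```text
time: 7.65
ee_pos: [0.502, 0.2766, 0.1061]
tool_rot: [3.08, 0.059, -0.036]
wrist_force: [1.1, -0.3, -0.4]
width: 0.399
turn [ 3.44  1.43 -1.09] shift after turn cm [-8.67 58.29 -0.39] now(unturned) [-7.53 58.35  3.32] | at [502.  276.6 106.1] F [ 1.1 -0.3 -0.4] w 0.399 t 7.65
```

```bash
python3 -m crank '[[0.9,0,4.5,0,3.4,1.4,3],[0.9,0,4.5,0,0,0,4],[0.9,0,4.5,0,0,0,2.5],[0.9,0,4.5,0,0,0,0],[0.9,0,4.5,0,0,0,0]]';python3 -m crank '[[0.9,0,4.5,0,0,0,0],[0.9,0,4.5,0,0,0,0],[0.9,0,4.5,0,0,0,0],[0.9,0,4.5,0,0,0,0],[0.9,0,4.5,0,0,0,0]]'; python3 -c "
from h import *
go(557.4,-331.3,60,-7.4)"
```

```text
time: 8.15
ee_pos: [0.4928, 0.07, 0.1145]
tool_rot: [-3.111, 0.165, -0.032]
wrist_force: [0.6, 0.1, -0.0]
width: 0.898
time: 8.65
ee_pos: [0.4704, -0.1572, 0.1097]
tool_rot: [-3.108, 0.154, -0.045]
wrist_force: [0.8, 0.1, -0.2]
width: 0.898
turn [-1.81 -1.55  1.72] shift after turn cm [10.87 16.15  4.97] now(unturned) [10.24 16.62  4.74] | at [ 470.4 -157.2  109.7] F [ 0.8  0.1 -0.2] w 0.898 t 8.65
```

```bash
python3 -m crank '[[0.9,2.6,4,0,-1.8,-1.5,1.7],[0.9,2.6,4,0,0,0,0],[0.9,2.6,4,0,0,0,0],[0.9,2.6,4,0,0,0,0],[0.9,0,0,0,0,0,0]]';python3 -m crank '[[0.9,0,0,0,0,0,0]]' >/dev/null; python3 - <<'E'
from h import *
go(557.4,-331.3,60,-7.4)
c=save('top','top4')
cv2.imwrite('pics/t4c.png',cv2.resize(c['color'][215:365,70:530,::-1],None,fx=1.73,fy=1.73))
cv2.imwrite('pics/t4w.png',cv2.resize(c['color'][225:345,150:290,::-1],None,fx=4,fy=4,interpolation=2))
E
```

```text
time: 9.15
ee_pos: [0.5535, -0.3417, 0.1066]
tool_rot: [3.131, -0.218, -0.0]
wrist_force: [-1.1, -0.6, 0.0]
width: 0.895
turn [ 0.03 -0.04 -0.58] shift after turn cm [ 0.15 -0.98  4.58] now(unturned) [ 0.14 -0.99  4.58] | at [ 554.6 -340.9  105.8] F [-0.4  0.8  0.1] w 0.902 t 9.25
```

View pics/t4w.png

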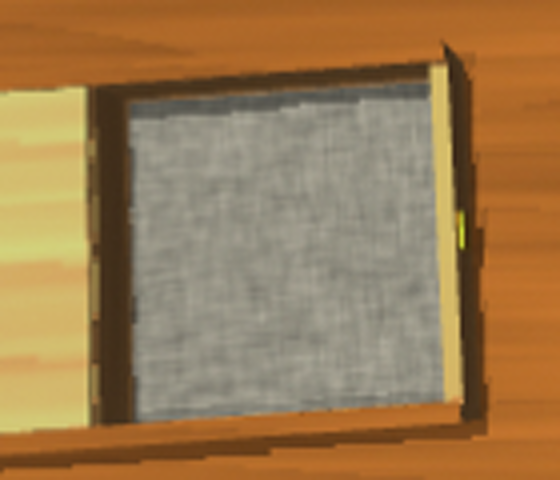

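The crop shows the well fully uncovered. Floor edges: left at crop x≈132, top running (130,100)–(428,82), and the right wall's inner rim at x≈437.

```bash
python3 - <<'E'
from h import *
c=dict(np.load('/tmp/top4.npz'))
a=np.radians(3.25); X=np.array([np.cos(a),np.sin(a)]); Y=np.array([-np.sin(a),np.cos(a)]); o=np.array([515.5,95])
f=lambda u,v:(u/4+150-.4,v/4+225-.4)
for nm,p,z in(('L',(132,260),.006),('L',(130,130),.006),('L',(134,390),.006),('T',(200,96),.006),('T',(400,84),.006),('R',(437,235),.05),('R',(432,100),.05),('R',(443,380),.05),('Bz60',(290,412),.06),('Bz50',(290,412),.05),('outR',(455,235),.05),('openedge L z50.5',(88,260),.0565)):
    w=world(c,[f(*p)],z)[0,:2]*1000; d=w-o; print(nm,w.round(1),'box',(d@X).round(1),(d@Y).round(1))
P=cloud(c); v,u=np.mgrid[:480,:640]
d=P[...,:2]*1000-o; bx=d@X; by=d@Y; z=P[...,2]
k=(abs(z-.06)<.004)&(abs(bx)<95)&(by>-70)&(by<60)
print('rails', [ (bx[k&(s*bx>0)].mean().round(1),np.percentile(bx[k&(s*bx>0)],[3,97]).round(1),int((k&(s*bx>0)).sum())) for s in(1,-1)])
k=(abs(z-.006)<.004)&(abs(bx)<80)&(abs(by)<80); print('floor',bx[k].min(),bx[k].max(),by[k].min(),by[k].max(),np.median(z[k]))
k=(abs(z-.05)<.006)&(abs(bx)<60)&(by<-60)&(by>-95); print('end wall',np.percentile(by[k],[3,50,97]),k.sum())
E
```

```text
L [513.9 169.9] box 2.7 74.9
L [574.6 173.2] box 63.5 74.8
L [454.6 166.6] box -56.7 74.9
T [590.2 140.9] box 77.2 41.6
T [594.5  46.7] box 76.1 -52.7
R [520.1  21.1] box 0.4 -74.0
R [580.  24.] box 60.4 -74.5
R [457.5  17.8] box -62.3 -73.8
Bz60 [444.9  81.4] box -71.2 -9.6
Bz50 [444.7  83.9] box -71.3 -7.1
outR [520.   13.2] box -0.1 -81.9
openedge L z50.5 [511.  172.1] box -0.1 77.2
rails [(np.float64(80.2), array([76. , 84.6]), 378), (np.float64(-76.0), array([-80.2, -71.8]), 402)]
floor -72.0915322636225 77.88180061272146 -67.02695955081057 77.78183033978331 0.006863876280714165
end wall [-82.64152571 -78.8473351  -74.33701256] 364
```

Refined well origin: (517.5, 95.3), yaw 3.25°. Next is the big square.

```bash
python3 -m crank '[[0.9,0.2,-1,3,0,0,-0.6],[0.9,0,0,3,0,0,0],[0.9,0,0,2.5,0,0,0],[0.9,0,0,0,0,0,0],[0.9,0,0,0,0,0,0]]'; python3 - <<'E'
from h import *
go(557.4,-331.3,-10,-7.4)
c=save('scene','sc5'); P=cloud(c)
m=(np.linalg.norm(P[...,:2]-[.557,-.331],axis=2)<.065)&(P[...,2]>.018)&(P[...,2]<.1)&(c['color'].max(2)<100)
print(np.percentile(P[m][:,2],[0.5,2,5,20]),m.sum())
cv2.imwrite('pics/sc5c.png',cv2.resize(c['color'][100:300,180:420,::-1],None,fx=2.5,fy=2.5))
E
```

```text
time: 9.8
ee_pos: [0.5604, -0.3239, 0.0226]
tool_rot: [3.136, -0.187, 0.01]
wrist_force: [0.6, -0.5, 0.5]
width: 0.901
turn [ 0.   -0.38  0.57] shift after turn cm [-0.2   0.78  3.26] now(unturned) [-0.23  0.77  3.26] | at [ 560.4 -323.9   22.6] F [ 0.6 -0.5  0.5] w 0.901 t 9.8
[0.04962936 0.05255602 0.05428593 0.062569  ] 305
```

View pics/sc5c.png

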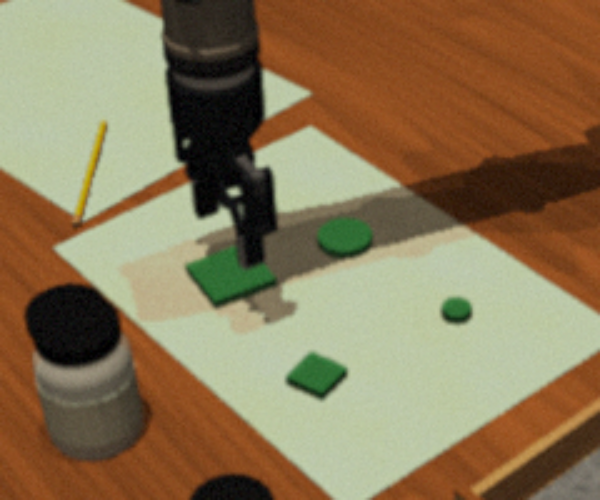

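The open gripper hangs above the big square with its tips about 50 mm up. The jars stay clear. Continuing down.

```bash
python3 -m crank '[[0.9,-0.2,0.8,1,0,0,0.5],[0.9,0,0,1.2,0,0,0],[0.9,0,0,0,0,0,0],[0.9,0,0,0,0,0,0]]'; python3 - <<'E'
from h import *
go(557.4,-331.3,-20,-7.4)
E
```

```text
time: 10.25
ee_pos: [0.5597, -0.3334, 0.0034]
tool_rot: [3.131, -0.202, 0.02]
wrist_force: [-0.1, -0.2, 0.2]
width: 0.903
turn [ 0.17 -0.75  0.01] shift after turn cm [-0.26 -0.18  2.34] now(unturned) [-0.29 -0.19  2.34] | at [ 559.7 -333.4    3.4] F [-0.1 -0.2  0.2] w 0.903 t 10.25
```

```bash
python3 -m crank '[[0.9,-0.2,-0.1,1,0.2,-0.7,0],[0.9,0,0,0.6,0,0,0],[0.9,0,0,0,0,0,0],[0.9,0,0,0,0,0,0]]'; python3 - <<'E'
from h import *
go(557.4,-331.3,-20,-7.4)
E
python3 -m crank '[[0.9,0,0,0.3,0,0,0],[0.9,0,0,0,0,0,0]]'; python3 - <<'E'
from h import *
go(557.4,-331.3,-20,-7.4)
c=save('scene','sc6'); 
cv2.imwrite('pics/sc6c.png',cv2.resize(c['color'][150:260,220:350,::-1],None,fx=4.5,fy=4.5,interpolation=2))
E
```

```text
time: 10.65
ee_pos: [0.5581, -0.3322, -0.0139]
tool_rot: [-3.134, 0.203, -0.0]
wrist_force: [0.2, 0.3, 0.4]
width: 0.898
turn [-0.05 -0.01 -0.  ] shift after turn cm [-0.09 -0.08  0.61] now(unturned) [-0.09 -0.08  0.61] | at [ 558.1 -332.2  -13.9] F [0.2 0.3 0.4] w 0.898 t 10.65
time: 10.85
ee_pos: [0.5583, -0.3321, -0.0171]
tool_rot: [-3.134, 0.202, -0.0]
wrist_force: [-0.7, -0.4, 0.1]
width: 0.899
turn [-0.06 -0.01  0.01] shift after turn cm [-0.1  -0.07  0.29] now(unturned) [-0.1  -0.07  0.29] | at [ 558.3 -332.1  -17.1] F [-0.7 -0.4  0.1] w 0.899 t 10.85
```

View pics/sc6c.png

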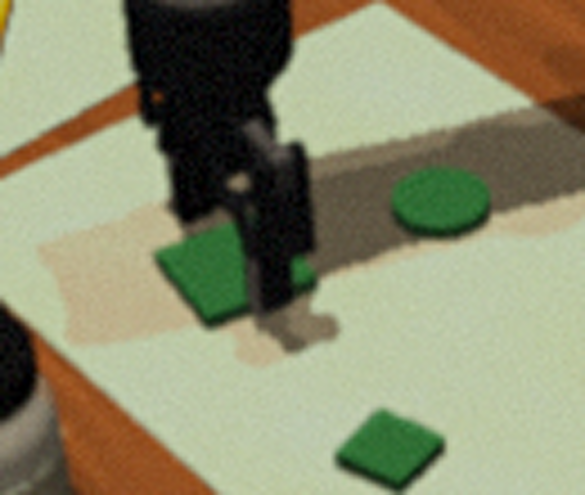

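The fingers straddle the square, still about 10 mm up. Lower 4 mm more, then close.

```bash
python3 -m crank '[[0.9,-0.1,0,0.4,0,0,0],[0.9,0,0,0,0,0,0],[0.7,0,0,0,0,0,0],[0.7,0,0,0,0,0,0]]'; python3 -m crank '[[0,0,0,0,0,0,0],[0,0,0,0,0,0,0],[0,0,0,0,0,0,0]]'
```

```text
time: 11.3
ee_pos: [0.5578, -0.3322, -0.0206]
tool_rot: [-3.135, 0.202, -0.003]
wrist_force: [-0.0, -0.4, -1.3]
width: 0.698
time: 11.6
ee_pos: [0.5582, -0.3324, -0.02]
tool_rot: [3.135, -0.202, 0.004]
wrist_force: [0.6, 0.6, 0.7]
width: 0.681
```

Gripped (width 0.681 ≈ 60 mm less the usual 2 mm). Lift and check.

```bash
python3 -m crank '[[0,0,0,-1.5,0,0,0],[0,0,0,-3,0,0,0],[0,0,0,-4,0,0,0],[0,0,0,-2,0,0,0]]'; python3 - <<'E'
from h import *
go(517.5,95.3,65,3.25)
c=save('scene','sc7'); 
cv2.imwrite('pics/sc7c.png',cv2.resize(c['color'][100:280,180:400,::-1],None,fx=2.5,fy=2.5,interpolation=2))
E
```

```text
time: 12.0
ee_pos: [0.554, -0.3305, 0.0849]
tool_rot: [-3.13, 0.201, 0.012]
wrist_force: [1.8, -0.3, -1.0]
width: 0.678
turn [ -0.31   0.45 -10.6 ] shift after turn cm [ -1.23 -42.71   1.99] now(unturned) [ -9.05 -41.75   2.25] | at [ 554.  -330.5   84.9] F [ 1.8 -0.3 -1. ] w 0.678 t 12.0
```

View pics/sc7c.png

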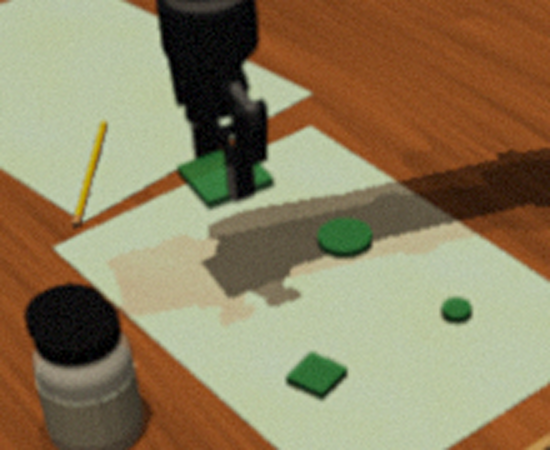

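The square hangs level in the jaws. Carrying it to the well.

```bash
python3 -m crank '[[0,0,0,0,0,0,-4],[0,0,0,0,0,0,-4],[0,0,-3,0,0,0,-2.6],[0,0,-4,0,0,0,0],[0,0,-4,0,0,0,0]]';python3 -m crank '[[0,0,-4,0,0,0,0],[0,0,-4,0,0,0,0],[0,0,-4,0,0,0,0],[0,0,-4,0,0,0,0],[0,0,-4,0,0,0,0]]'; python3 -c "
from h import *
go(517.5,95.3,65,3.25)"
```

```text
time: 12.55
ee_pos: [0.5492, -0.2302, 0.0896]
tool_rot: [3.134, 0.076, -0.0]
wrist_force: [0.4, 0.3, -1.2]
width: 0.679
time: 13.05
ee_pos: [0.5365, -0.0237, 0.0875]
tool_rot: [3.133, 0.071, -0.002]
wrist_force: [-0.1, -0.4, -0.8]
width: 0.681
turn [ 0.42  0.09 -0.64] shift after turn cm [ -1.22 -11.99   2.25] now(unturned) [ -1.35 -12.     2.16] | at [536.5 -23.7  87.5] F [-0.1 -0.4 -0.8] w 0.681 t 13.05
```

```bash
python3 -m crank '[[0,-0.4,-3.5,0,0.4,0,-0.6],[0,-0.4,-3,0,0,0,0],[0,-0.3,-2,0,0,0,0],[0,0,-1,0,0,0,0],[0,0,0,0,0,0,0]]';python3 -m crank '[[0,0,0,0,0,0,0],[0,0,0,0,0,0,0]]'>/dev/null; python3 -c "
from h import *
go(517.5,95.3,0,3.25)"
```

```text
time: 13.55
ee_pos: [0.5164, 0.084, 0.0875]
tool_rot: [-3.135, -0.112, 0.003]
wrist_force: [-0.1, -0.4, -0.5]
width: 0.681
turn [-0.13  0.13  0.68] shift after turn cm [ 0.13 -1.41  8.72] now(unturned) [ 0.17 -1.39  8.73] | at [517.   81.1  87.2] F [-0.2 -0.5 -1.6] w 0.678 t 13.75
```

```bash
python3 -m crank '[[0,0.1,-1.3,2,0,0,0.7],[0,0,0,2,0,0,0],[0,0,0,1,0,0,0],[0,0,0,0,0,0,0],[0,0,0,0,0,0,0]]';python3 -m crank '[[0,0,0,0,0,0,0]]'>/dev/null; python3 -c "
from h import *
go(517.5,95.3,0,3.25)"
```

```text
time: 14.25
ee_pos: [0.5207, 0.0855, 0.0362]
tool_rot: [3.139, 0.065, 0.001]
wrist_force: [0.1, 0.8, -1.2]
width: 0.68
turn [ 0.14 -0.07 -0.93] shift after turn cm [-0.32 -1.06  3.68] now(unturned) [-0.34 -1.06  3.68] | at [521.3  84.9  36.8] F [ 0.2  0.6 -1.2] w 0.684 t 14.35
```

```bash
python3 -m crank '[[0,-0.3,-1,1,0,0,-0.9],[0,0,0,0.8,0,0,0],[0,0,0,0,0,0,0],[0,0,0,0,0,0,0]]'; python3 -c "
from h import *
go(517.5,95.3,-10,3.25)"
```

```text
time: 14.75
ee_pos: [0.5189, 0.0961, 0.0189]
tool_rot: [3.139, 0.091, 0.007]
wrist_force: [-0.6, 1.1, -0.4]
width: 0.683
turn [ 0.1  -0.26  0.06] shift after turn cm [-0.15  0.08  2.89] now(unturned) [-0.16  0.07  2.89] | at [518.9  96.1  18.9] F [-0.6  1.1 -0.4] w 0.683 t 14.75
```

```bash
python3 -m crank '[[0,-0.1,0.1,1,0.1,-0.3,0],[0,0,0,1,0,0,0],[0,0,0,0,0,0,0],[0,0,0,0,0,0,0]]'; python3 -c "
from h import *
go(517.5,95.3,-14,3.25)"
```

```text
time: 15.15
ee_pos: [0.518, 0.0946, -0.0031]
tool_rot: [3.14, 0.09, -0.002]
wrist_force: [0.0, 0.1, -1.4]
width: 0.679
turn [0.02 0.08 0.04] shift after turn cm [-0.04 -0.07  1.09] now(unturned) [-0.04 -0.07  1.09] | at [518.   94.6  -3.1] F [ 0.   0.1 -1.4] w 0.679 t 15.15
```

```bash
python3 -m crank '[[0,0,-0.1,0.5,0,0,0],[0,0,0,0.2,0,0,0],[0,0,0,0,0,0,0]]'|sed -n 2,4p;python3 -m crank '[[0,0,0,0.15,0,0,0]]'|sed -n 2,4p; python3 -m crank '[[0,0,0,0.15,0,0,0]]'|sed -n 2,4p;python3 -m crank '[[0,0,0,0.15,0,0,0]]'|sed -n 2,4p
```

```text
ee_pos: [0.5181, 0.0956, -0.0106]
tool_rot: [3.14, 0.09, -0.002]
wrist_force: [-0.2, -0.9, -1.1]
ee_pos: [0.5184, 0.0958, -0.012]
tool_rot: [3.14, 0.09, -0.001]
wrist_force: [0.3, 0.3, -0.6]
ee_pos: [0.5185, 0.0958, -0.0134]
tool_rot: [3.14, 0.09, -0.0]
wrist_force: [0.7, -0.6, -1.3]
ee_pos: [0.5186, 0.0958, -0.0142]
tool_rot: [3.14, 0.09, -0.0]
wrist_force: [-4.8, -1.7, 13.1]
```

Contact at −14 as predicted. Release and lift.

```bash
python3 -m crank '[[0,0,0,-0.03,0,0,0],[0.82,0,0,0,0,0,0],[0.82,0,0,0,0,0,0],[0.82,0,0,0,0,0,0],[0.82,0,0,-1.5,0,0,0]]';python3 -m crank '[[0.82,0,0,-3,0,0,0],[0.82,0,0,-4,0,0,0],[0.82,0,0,-3,0,0,0]]'; python3 -c "
from h import *
go(448.6,-310.3,60,3.25)"
```

```text
time: 16.25
ee_pos: [0.5176, 0.0955, 0.0003]
tool_rot: [3.139, 0.09, -0.004]
wrist_force: [0.1, -0.0, -0.3]
width: 0.822
time: 16.55
ee_pos: [0.5147, 0.0949, 0.0999]
tool_rot: [3.139, 0.091, -0.018]
wrist_force: [0.5, 0.1, 0.4]
width: 0.816
turn [0.07 0.65 0.06] shift after turn cm [-8.9  40.08  3.99] now(unturned) [-8.89 40.06  4.13] | at [514.7  94.9  99.9] F [0.5 0.1 0.4] w 0.816 t 16.55
```

```bash
python3 -m crank '[[0.8,-0.8,3.5,0,0,0.6,0],[0.8,-0.9,4,0,0,0,0],[0.8,-0.9,4,0,0,0,0],[0.8,-0.9,4,0,0,0,0],[0.8,-0.9,4,0,0,0,0]]';python3 -m crank '[[0.8,-0.9,4,0,0,0,0],[0.8,-0.9,4,0,0,0,0],[0.8,-0.9,4,0,0,0,0],[0.8,-0.9,4,0,0,0,0],[0.8,-0.5,2,0,0,0,0]]' >/dev/null; python3 -m crank '[[0.8,0,0,0,0,0,0],[0.8,0,0,0,0,0,0]]' >/dev/null; python3 - <<'E'
from h import *
go(448.6,-310.3,10,3.25)
c=save('top','top8')
cv2.imwrite('pics/t8.png',cv2.resize(c['color'][225:345,150:290,::-1],None,fx=4,fy=4,interpolation=2))
hsv=cv2.cvtColor(c['color'],cv2.COLOR_RGB2HSV)
g=cv2.inRange(hsv,(45,90,60),(85,255,220)); n,l,st,ce=cv2.connectedComponentsWithStats(g)
a=np.radians(3.25); X=np.array([np.cos(a),np.sin(a)]); Y=np.array([-np.sin(a),np.cos(a)]); o=np.array([517.5,95.3])
for i in range(1,n):
    if st[i,4]<60: continue
    m=(l==i); zz=.015 if ce[i][0]<280 else .009
    cn=max(cv2.findContours(m.astype(np.uint8),0,1)[0],key=cv2.contourArea).reshape(-1,2)
    r=cv2.minAreaRect((world(c,cn,zz)[:,:2]*1000).astype(np.float32)); d=np.array(r[0])-o
    print(ce[i].round(1),np.round(r[0],1),np.round(r[1],1),round(r[2],1),'box',(d@X).round(1),(d@Y).round(1))
E
```

```text
time: 17.05
ee_pos: [0.4894, -0.0971, 0.1068]
tool_rot: [-3.134, -0.12, -0.03]
wrist_force: [1.2, 0.2, 0.6]
width: 0.802
turn [ 0.01 -1.11  0.41] shift after turn cm [-0.95  1.46  9.53] now(unturned) [-1.15  1.45  9.51] | at [ 457.3 -295.2  105.3] F [ 0.1 -0.3  0.7] w 0.801 t 17.75
[371.6 253.6] [ 575.4 -181.3] [34.7 35.7] 17.7 box 42.2 -279.4
[221.5 286.1] [519.   95.6] [59.2 59.3] 3.5 box 1.5 0.3
[368.7 329.7] [ 437.5 -171.5] [23.5 23. ] 89.4 box -95.0 -261.9
```

Big square placed: camera (519.0, 95.6), yaw 3.5°, within 1.5 mm of the well's centre. Now the big disc.

```bash
python3 -m crank '[[0.8,-1,1.4,2,0,-1.1,0.4],[0.8,0,0,2.5,0,0,0],[0.8,0,0,2,0,0,0],[0.8,0,0,0,0,0,0],[0.8,0,0,0,0,0,0]]';python3 -c "
from h import *
go(448.6,-310.3,-10,3.25)"
```

```text
time: 18.3
ee_pos: [0.4547, -0.2984, 0.0407]
tool_rot: [-3.137, -0.118, -0.008]
wrist_force: [0.9, 0.6, 0.8]
width: 0.798
turn [-0.13 -0.29  1.07] shift after turn cm [-0.68  1.15  5.07] now(unturned) [-0.73  1.15  5.07] | at [ 454.7 -298.4   40.7] F [0.9 0.6 0.8] w 0.798 t 18.3
```

```bash
python3 -m crank '[[0.8,-0.7,1.2,1,0,-0.3,1],[0.8,0,0,1,0,0,0],[0.8,0,0,0,0,0,0],[0.8,0,0,0,0,0,0]]';python3 -c "
from h import *
go(448.6,-310.3,-20,3.25)"
```

```text
time: 18.7
ee_pos: [0.4509, -0.3113, 0.0221]
tool_rot: [3.14, 0.093, 0.006]
wrist_force: [-0.6, -0.4, -0.2]
width: 0.799
turn [ 0.04 -0.21  0.14] shift after turn cm [-0.22 -0.12  4.21] now(unturned) [-0.24 -0.12  4.21] | at [ 450.9 -311.3   22.1] F [-0.6 -0.4 -0.2] w 0.799 t 18.7
```

```bash
python3 -m crank '[[0.75,-0.2,-0.1,1,0,-0.2,0],[0.72,0,0,1,0,0,0],[0.72,0,0,0.8,0,0,0],[0.72,0,0,0,0,0,0],[0.72,0,0,0,0,0,0]]';python3 -c "
from h import *
go(448.6,-310.3,-18,3.25)"
```

```text
time: 19.2
ee_pos: [0.4488, -0.3102, -0.0084]
tool_rot: [3.14, 0.093, -0.0]
wrist_force: [-0.5, -0.4, -0.2]
width: 0.715
turn [0.02 0.   0.14] shift after turn cm [-0.02  0.    0.96] now(unturned) [-0.02  0.    0.96] | at [ 448.8 -310.2   -8.4] F [-0.5 -0.4 -0.2] w 0.715 t 19.2
```

```bash
python3 -m crank '[[0.72,0,0,0.5,0,0,0],[0.72,0,0,0.4,0,0,0],[0.68,0,0,0,0,0,0],[0.62,0,0,0,0,0,0],[0.62,0,0,0,0,0,0]]';python3 -c "
from h import *
go(448.6,-310.3,-18,3.25)"; python3 -m crank '[[0,0,0,0,0,0,0],[0,0,0,0,0,0,0],[0,0,0,0,0,0,0]]'
```

```text
time: 19.7
ee_pos: [0.4493, -0.3104, -0.0177]
tool_rot: [3.139, 0.093, 0.001]
wrist_force: [0.4, 0.1, 0.1]
width: 0.619
turn [ 0.05 -0.05  0.14] shift after turn cm [-0.07 -0.02  0.03] now(unturned) [-0.07 -0.02  0.03] | at [ 449.3 -310.4  -17.7] F [0.4 0.1 0.1] w 0.619 t 19.7
time: 20.0
ee_pos: [0.4499, -0.3108, -0.0167]
tool_rot: [3.138, 0.093, 0.003]
wrist_force: [1.2, -0.7, -0.9]
width: 0.556
```

```bash
python3 -m crank '[[0,0,0,-1.5,0,0,0],[0,0,0,-3,0,0,0],[0,0,0,-4,0,0,0],[0,0.3,-2,-2,0,0,0],[0,0.7,-4,0,0,0,0]]';python3 -m crank '[[0,0.8,-4,0,0,0,0],[0,0.8,-4,0,0,0,0],[0,0.8,-4,0,0,0,0],[0,0.8,-4,0,0,0,0],[0,0.8,-4,0,0,0,0]]';  python3 -c "
from h import *
go(519.3,95.6,80,3.3)"
```

```text
time: 20.5
ee_pos: [0.453, -0.256, 0.0895]
tool_rot: [3.138, 0.073, -0.003]
wrist_force: [1.4, 0.8, -1.2]
width: 0.555
time: 21.0
ee_pos: [0.485, -0.0499, 0.0902]
tool_rot: [3.134, 0.062, 0.004]
wrist_force: [-0.0, 0.5, -0.3]
width: 0.548
turn [ 0.38 -0.13 -1.03] shift after turn cm [  4.26 -14.33   1.02] now(unturned) [  4.   -14.41   0.93] | at [485.  -49.9  90.2] F [-0.   0.5 -0.3] w 0.548 t 21.0
```

```bash
python3 -m crank '[[0,1.2,-4,0,0.3,0,-1],[0,1.2,-4,0,0,0,0],[0,1,-3,0,0,0,0],[0,0.7,-1.5,0,0,0,0],[0,0,0,0,0,0,0]]';python3 -m crank '[[0,0,0,0,0,0,0],[0,0,0,0,0,0,0]]'>/dev/null;  python3 -c "
from h import *
go(519.3,95.6,20,3.3)"
```

```text
time: 21.5
ee_pos: [0.5189, 0.0916, 0.09]
tool_rot: [-3.136, -0.111, -0.006]
wrist_force: [-0.5, -1.2, -0.7]
width: 0.548
turn [-0.12 -0.11  0.7 ] shift after turn cm [ 0.16 -0.58  6.94] now(unturned) [ 0.15 -0.56  6.94] | at [518.   89.8  89.4] F [-0.8 -0.5 -0.5] w 0.552 t 21.7
```

```bash
python3 -m crank '[[0,0.1,-0.5,1.5,0,0,0.5],[0,0,0,2,0,0,0],[0,0,0,2,0,0,0],[0,0,0,0.5,0,0,0],[0,0,0,0,0,0,0]]';python3 -m crank '[[0,0,0,0,0,0,0]]'>/dev/null;  python3 -c "
from h import *
go(519.3,95.6,10,3.3)"
```

```text
time: 22.2
ee_pos: [0.5194, 0.0837, 0.0282]
tool_rot: [3.136, 0.072, 0.004]
wrist_force: [0.0, 0.3, -0.6]
width: 0.545
turn [ 0.3  -0.15 -0.77] shift after turn cm [ 0.04 -1.3   1.86] now(unturned) [ 0.02 -1.31  1.86] | at [519.6  82.6  28.6] F [ 0.4 -0.1 -1. ] w 0.552 t 22.3
```

```bash
python3 -m crank '[[0,0,-1.2,0.3,0.3,0,-0.7],[0,0,0,0.4,0,0,0],[0,0,0,0.3,0,0,0],[0,0,0,0,0,0,0],[0,0,0,0,0,0,0]]';  python3 -c "
from h import *
go(519.3,95.6,0,3.3)"
```

```text
time: 22.8
ee_pos: [0.5214, 0.0962, 0.0206]
tool_rot: [-3.139, -0.09, -0.013]
wrist_force: [-0.8, 0.2, -1.0]
width: 0.552
turn [-0.06 -0.47 -0.01] shift after turn cm [-0.22  0.05  2.06] now(unturned) [-0.23  0.05  2.05] | at [521.4  96.2  20.6] F [-0.8  0.2 -1. ] w 0.552 t 22.8
```

```bash
python3 -m crank '[[0,-0.2,0,0.8,0,-0.4,0],[0,0,0,0.6,0,0,0],[0,0,0,0,0,0,0],[0,0,0,0,0,0,0]]';  python3 -c "
from h import *
go(519.3,95.6,-0.7,3.3)"
```

```text
time: 23.2
ee_pos: [0.5192, 0.0958, 0.0051]
tool_rot: [-3.14, -0.09, -0.0]
wrist_force: [0.6, 0.2, -0.4]
width: 0.548
turn [-0.04 -0.   -0.02] shift after turn cm [0.01 0.02 0.58] now(unturned) [0.01 0.02 0.58] | at [519.2  95.8   5.1] F [ 0.6  0.2 -0.4] w 0.548 t 23.2
```

```bash
python3 -m crank '[[0,0,0,0.25,0,0,0],[0,0,0,0.15,0,0,0]]'|sed -n 2,4p;for k in 1; do python3 -m crank '[[0,0,0,0.12,0,0,0]]'|sed -n 2,4p; python3 -m crank '[[0,0,0,0.12,0,0,0]]'|sed -n 2,4p; done
```

```text
ee_pos: [0.5194, 0.0958, 0.0009]
tool_rot: [-3.14, -0.089, -0.001]
wrist_force: [-0.5, 0.7, -0.9]
ee_pos: [0.5194, 0.0958, -0.0003]
tool_rot: [-3.14, -0.089, -0.001]
wrist_force: [0.9, -0.1, -0.8]
ee_pos: [0.5194, 0.0958, -0.001]
tool_rot: [-3.14, -0.089, -0.001]
wrist_force: [-3.6, -0.8, 10.9]
```

Contact at about −0.8, as expected (−0.7). Release and head for the small square.

```bash
python3 -m crank '[[0,0,0,-0.03,0,0,0],[0.7,0,0,0,0,0,0],[0.7,0,0,0,0,0,0],[0.7,0,0,0,0,0,0],[0.7,0,0,-1.5,0,0,0]]';python3 -m crank '[[0.6,0,0,-3,0,0,0],[0.6,0,0,-4,0,0,0],[0.6,0,2,-2,0,0,0],[0.6,0,4,0,0,0,-4],[0.6,0,4,0,0,0,-4]]'; python3 -c "
from h import *
go(575.4,-181.3,80,17.7)"
```

```text
time: 24.1
ee_pos: [0.5181, 0.0954, 0.0132]
tool_rot: [3.14, 0.089, -0.004]
wrist_force: [-0.3, 0.5, -0.2]
width: 0.698
time: 24.6
ee_pos: [0.5281, 0.0033, 0.1087]
tool_rot: [-3.118, -0.342, -0.004]
wrist_force: [1.1, -0.0, 0.7]
width: 0.602
turn [-0.27 -0.18 -5.2 ] shift after turn cm [-1.11 19.03  2.87] now(unturned) [ 0.61 19.06  2.78] | at [528.1   3.3 108.7] F [ 1.1 -0.   0.7] w 0.602 t 24.6
```

```bash
python3 -m crank '[[0.6,-0.2,4,0,0,0,-3],[0.6,-0.2,4,0,0,0,-2.2],[0.6,-0.3,4,0,0,0,0],[0.6,-0.3,3.5,0,0,0,0],[0.6,0,1.5,0,0,0,0]]';python3 -m crank '[[0.6,0,0,0,0,0,0],[0.6,0,0,0,0,0,0]]'>/dev/null; python3 - <<'E'
from h import *
go(575.4,-181.3,20,17.7)
c=save('top','top9'); print(world(c,[(301,160)],.075))
hsv=cv2.cvtColor(c['color'],cv2.COLOR_RGB2HSV)
g=cv2.inRange(hsv,(45,90,40),(85,255,220)); n,l,st,ce=cv2.connectedComponentsWithStats(g)
for i in range(1,n):
    if st[i,4]<60: continue
    m=(l==i); print(ce[i],st[i])
cv2.imwrite('pics/t9.png',cv2.resize(c['color'][225:345,150:290,::-1],None,fx=4,fy=4,interpolation=2))
E
```

```text
time: 25.1
ee_pos: [0.5666, -0.1744, 0.1091]
tool_rot: [-3.104, -0.484, -0.008]
wrist_force: [-0.3, -0.5, -0.2]
width: 0.597
turn [-0.08 -0.26 -0.18] shift after turn cm [0.67 0.87 8.85] now(unturned) [0.63 0.88 8.85] | at [ 566.4 -175.   108.5] F [-0.8  0.7  0.2] w 0.599 t 25.3
[[ 0.73555659 -0.05567149  0.075     ]]
[221.55619048 286.08095238] [ 205  269   34   35 1050]
```

View pics/t9.png

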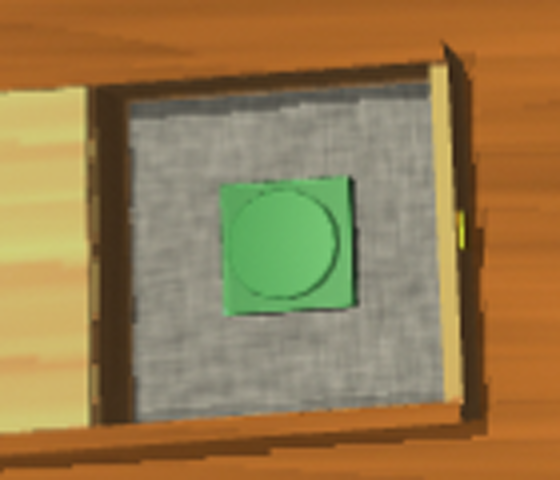

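Disc lies on the square (disc centre ≈ crop (281,243), square centre (287,245)). The apparent shift is mostly parallax; I'll compute it.

```bash
python3 - <<'E'
from h import *
c=dict(np.load('/tmp/top9.npz')); f=lambda u,v:(u/4+150-.4,v/4+225-.4)
d=world(c,[f((226+336)/2,(188+299)/2)],.026)[0]; print('disc',d*1000)
print('square',world(c,[f(*np.mean([(221,184),(350,177),(354,306),(225,315)],0))],.016)*1000)
E
python3 -m crank '[[0.6,0.6,0.9,2,0,0,0],[0.6,0,0,2,0,0,0],[0.6,0,0,2,0,0,0],[0.6,0,0,0,0,0,0],[0.6,0,0,0,0,0,0]]';python3 -c "
from h import *
go(575.4,-181.3,-10,17.7)"
```

```text
disc [519.09189532  95.82912598  26.        ]
square [[518.83867802  95.35932895  16.        ]]
time: 25.85
ee_pos: [0.5772, -0.1657, 0.0498]
tool_rot: [-3.092, -0.509, -0.013]
wrist_force: [1.5, 0.4, 0.4]
width: 0.606
turn [-0.37 -0.54  1.  ] shift after turn cm [-0.65  1.44  5.98] now(unturned) [-0.73  1.46  5.96] | at [ 577.2 -165.7   49.8] F [1.5 0.4 0.4] w 0.606 t 25.85
```

Disc centred on the square within 0.5 mm. Continue.

```bash
python3 -m crank '[[0.6,-0.6,1.4,0.5,-0.3,-0.5,1],[0.6,0,0,1,0,0,0],[0.6,0,0,1,0,0,0],[0.6,0,0,0,0,0,0],[0.6,0,0,0,0,0,0]]';python3 -c "
from h import *
go(575.4,-181.3,-15,17.7)"
```

```text
time: 26.35
ee_pos: [0.578, -0.1807, 0.0259]
tool_rot: [3.103, 0.484, 0.007]
wrist_force: [-0.4, 0.6, 0.2]
width: 0.6
turn [ 0.1  -0.24  0.04] shift after turn cm [-0.27 -0.02  4.09] now(unturned) [-0.29 -0.03  4.08] | at [ 578.  -180.7   25.9] F [-0.4  0.6  0.2] w 0.6 t 26.35
```

```bash
python3 -m crank '[[0.55,-0.25,0,1,0,-0.2,0],[0.55,0,0,1,0,0,0],[0.55,0,0,1,0,0,0],[0.55,0,0,0,0,0,0],[0.55,0,0,0,0,0,0]]';python3 -m crank '[[0.52,0,0,0.5,0,0,0],[0.52,0,0,0,0,0,0]]';python3 -c "
from h import *
go(575.4,-181.3,-19,17.7)"
```

```text
time: 26.85
ee_pos: [0.5751, -0.1815, -0.0072]
tool_rot: [3.103, 0.484, 0.0]
wrist_force: [0.1, -0.4, 0.3]
width: 0.549
time: 27.05
ee_pos: [0.5753, -0.1814, -0.0125]
tool_rot: [3.103, 0.484, 0.0]
wrist_force: [-0.5, 0.0, -0.9]
width: 0.522
turn [ 0.06 -0.    0.03] shift after turn cm [ 0.02 -0.01  0.65] now(unturned) [ 0.02 -0.01  0.65] | at [ 575.3 -181.4  -12.5] F [-0.5  0.  -0.9] w 0.522 t 27.05
```

```bash
python3 -m crank '[[0.5,0,0,0.3,0,0,0],[0.5,0,0,0,0,0,0]]'|sed -n 2,4p; python3 - <<'E'
from h import *
c=save('scene','sc10'); P=cloud(c)
col=c['color'].astype(int); m=(np.linalg.norm(P[...,:2]-[.575,-.181],axis=2)<.05)&(P[...,2]<.1)&(P[...,2]>-.005)&(col.max(2)<75)&(col[...,1]-col[...,0]<12)
v,u=np.where(m); print(len(v)); z=P[m][:,2]; o=np.argsort(z)[:25]
print([(u[i],v[i],(P[v[i],u[i]]*1000).round(0).tolist()) for i in o])
cv2.imwrite('pics/s10.png',cv2.resize(c['color'][200:280,260:380,::-1],None,fx=5,fy=5,interpolation=2))
E
```

```text
ee_pos: [0.5757, -0.1815, -0.0153]
tool_rot: [3.103, 0.484, 0.002]
wrist_force: [0.6, 0.5, -0.4]
891
[(np.int64(301), np.int64(242), [567.0, -213.0, 0.0]), (np.int64(301), np.int64(241), [565.0, -216.0, 0.0]), (np.int64(311), np.int64(257), [579.0, -163.0, 2.0]), (np.int64(300), np.int64(255), [594.0, -180.0, 4.0]), (np.int64(305), np.int64(257), [591.0, -167.0, 6.0]), (np.int64(296), np.int64(246), [586.0, -204.0, 6.0]), (np.int64(316), np.int64(257), [574.0, -153.0, 7.0]), (np.int64(315), np.int64(257), [576.0, -154.0, 7.0]), (np.int64(316), np.int64(256), [573.0, -155.0, 7.0]), (np.int64(310), np.int64(257), [584.0, -160.0, 7.0]), (np.int64(299), np.int64(243), [577.0, -206.0, 8.0]), (np.int64(295), np.int64(247), [591.0, -201.0, 9.0]), (np.int64(313), np.int64(256), [579.0, -157.0, 9.0]), (np.int64(317), np.int64(256), [573.0, -152.0, 9.0]), (np.int64(298), np.int64(244), [581.0, -204.0, 9.0]), (np.int64(297), np.int64(245), [585.0, -202.0, 9.0]), (np.int64(312), np.int64(256), [581.0, -158.0, 10.0]), (np.int64(314), np.int64(257), [580.0, -152.0, 10.0]), (np.int64(300), np.int64(242), [575.0, -205.0, 10.0]), (np.int64(296), np.int64(245), [587.0, -203.0, 10.0]), (np.int64(294), np.int64(247), [593.0, -200.0, 11.0]), (np.int64(295), np.int64(246), [590.0, -201.0, 11.0]), (np.int64(318), np.int64(256), [572.0, -149.0, 11.0]), (np.int64(293), np.int64(247), [596.0, -201.0, 12.0]), (np.int64(320), np.int64(254), [566.0, -150.0, 12.0])]
```

View pics/s10.png

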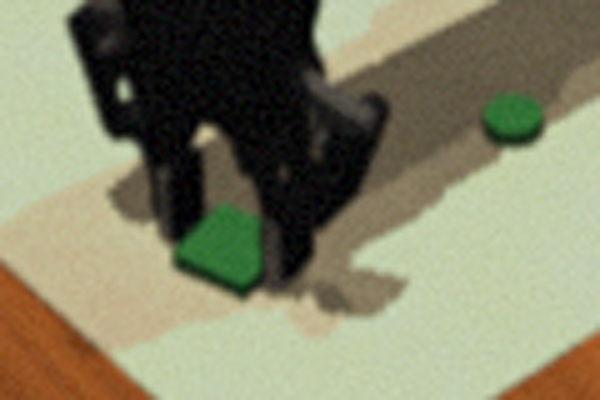

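The fingers straddle the small square with their tips at z≈7 mm. Lower 3.5 mm and grip.

```bash
python3 -m crank '[[0.5,0,0,0.3,0,0,0],[0.5,0,0,0.1,0,0,0],[0,0,0,0,0,0,0],[0,0,0,0,0,0,0],[0,0,0,0,0,0,0]]'; python3 -m crank '[[0,0,0,0,0,0,0]]'; python3 -m crank '[[0,0,0,-1.5,0,0,0],[0,0,0,-3,0,0,0],[0,0,0,-4,0,0,0],[0,0,-1,-3,0,0,4],[0,0,-3,0,0,0,4]]';python3 -c "
from h import *
go(518.8,95.5,95,3.3)"
```

```text
time: 27.8
ee_pos: [0.5772, -0.1811, -0.0178]
tool_rot: [3.102, 0.485, 0.006]
wrist_force: [0.7, -0.3, 0.3]
width: 0.402
time: 27.9
ee_pos: [0.5771, -0.1811, -0.0179]
tool_rot: [3.102, 0.484, 0.006]
wrist_force: [0.6, 0.1, 0.1]
width: 0.404
time: 28.4
ee_pos: [0.5659, -0.1479, 0.1029]
tool_rot: [3.128, 0.246, 0.004]
wrist_force: [1.3, -0.3, -0.7]
width: 0.398
turn [ 0.24 -0.13  5.69] shift after turn cm [ -3.3  -24.57   0.79] now(unturned) [ -0.85 -24.78   0.68] | at [ 565.9 -147.9  102.9] F [ 1.3 -0.3 -0.7] w 0.398 t 28.4
```

```bash
python3 -m crank '[[0,0,-3,0,0,0,4],[0,-0.2,-4,0,0,0,2],[0,-0.4,-4,0,0,0,0],[0,-0.4,-4,0,0,0,0],[0,-0.4,-4,0,0,0,0]]';python3 -m crank '[[0,-0.3,-3,0,0,0,0],[0,0,-1,0,0,0,0],[0,0,0,0,0,0,0],[0,0,0,0,0,0,0]]'>/dev/null;  python3 -c "
from h import *
go(519.9,95.7,40,3.3)"
```

```text
time: 28.9
ee_pos: [0.5412, 0.0425, 0.1103]
tool_rot: [3.132, 0.057, 0.025]
wrist_force: [0.6, 0.1, -0.3]
width: 0.401
turn [ 0.37 -1.16 -0.48] shift after turn cm [-1.57 -0.54  7.42] now(unturned) [-1.72 -0.57  7.38] | at [535.9  91.3 114.2] F [0.9 0.2 0.8] w 0.404 t 29.3
```

```bash
python3 -m crank '[[0,-1.6,-0.7,2,0.4,-1.1,-0.5],[0,0,0,2,0,0,0],[0,0,0,1.5,0,0,0],[0,0,0,0,0,0,0],[0,0,0,0,0,0,0]]';python3 -m crank '[[0,0,0,0,0,0,0]]'>/dev/null;  python3 -c "
from h import *
go(519.9,95.7,20,3.3)"
```

```text
time: 29.8
ee_pos: [0.5245, 0.0832, 0.0583]
tool_rot: [3.134, 0.061, 0.007]
wrist_force: [-0.4, 0.3, -0.8]
width: 0.402
turn [ 0.43 -0.26 -1.23] shift after turn cm [-0.44 -1.44  3.88] now(unturned) [-0.49 -1.46  3.87] | at [525.2  81.6  58.8] F [ 0.1  0.9 -0.7] w 0.401 t 29.9
```

```bash
python3 -m crank '[[0,-0.4,-1.3,0.6,0.4,-0.3,-1],[0,0,0,0.8,0,0,0],[0,0,0,0.6,0,0,0],[0,0,0,0,0,0,0],[0,0,0,0,0,0,0]]';  python3 -c "
from h import *
go(519.9,95.7,13,3.3)"
```

```text
time: 30.4
ee_pos: [0.5222, 0.0957, 0.0389]
tool_rot: [-3.14, -0.086, -0.004]
wrist_force: [-0.5, -0.1, -0.6]
width: 0.398
turn [-0.03 -0.16 -0.16] shift after turn cm [-0.23 -0.02  2.59] now(unturned) [-0.23 -0.01  2.59] | at [522.2  95.7  38.9] F [-0.5 -0.1 -0.6] w 0.398 t 30.4
```

```bash
python3 -m crank '[[0,-0.2,0,1,0,-0.2,-0.2],[0,0,0,1,0,0,0],[0,0,0,0.3,0,0,0],[0,0,0,0,0,0,0],[0,0,0,0,0,0,0]]';  python3 -c "
from h import *
go(519.9,95.7,8.1,3.3)"
```

```text
time: 30.9
ee_pos: [0.5197, 0.0953, 0.0134]
tool_rot: [-3.14, -0.092, 0.003]
wrist_force: [-0.6, 0.1, -0.6]
width: 0.401
turn [-0.01  0.11  0.06] shift after turn cm [ 0.02 -0.04  0.53] now(unturned) [ 0.02 -0.04  0.53] | at [519.7  95.3  13.4] F [-0.6  0.1 -0.6] w 0.401 t 30.9
```

```bash
python3 -m crank '[[0,0,0,0.25,0,0,0],[0,0,0,0.15,0,0,0]]'|sed -n 2,4p; python3 -m crank '[[0,0,0,0.1,0,0,0]]'|sed -n 2,4p; python3 -m crank '[[0,0,0,0.1,0,0,0]]'|sed -n 2,4p
```

```text
ee_pos: [0.5202, 0.0954, 0.0097]
tool_rot: [-3.14, -0.092, 0.001]
wrist_force: [0.1, -0.5, -0.8]
ee_pos: [0.5204, 0.0954, 0.0087]
tool_rot: [-3.14, -0.092, 0.001]
wrist_force: [0.0, 0.3, -0.7]
ee_pos: [0.5205, 0.0954, 0.0079]
tool_rot: [-3.14, -0.091, 0.0]
wrist_force: [-2.3, -0.5, 8.0]
```

```bash
python3 -m crank '[[0,0,0,-0.03,0,0,0],[0.58,0,0,0,0,0,0],[0.58,0,0,0,0,0,0],[0.58,0,0,0,0,0,0],[0.58,0,0,-1.5,0,0,0]]';python3 -m crank '[[0.5,0,0,-3,0,0,0],[0.5,0,0,-4,0,0,0],[0.5,-0.6,2.5,-1,0,0,0],[0.5,-1.2,4,0,0,0,0],[0.5,-1.2,4,0,0,0,0]]';python3 -m crank '[[0.5,-1.2,4,0,0,0,0],[0.5,-1.2,4,0,0,0,0],[0.5,-1.2,4,0,0,0,0],[0.5,-0.5,2,0,0,0,0],[0.5,0,0,0,0,0,0]]'; python3 - <<'E'
from h import *
go(437.3,-171.6,20,3.3)
c=save('top','top11')
cv2.imwrite('pics/t11.png',cv2.resize(c['color'][255:320,180:270,::-1],None,fx=8,fy=8,interpolation=2))
E
```

```text
time: 31.8
ee_pos: [0.5191, 0.095, 0.022]
tool_rot: [3.14, 0.092, -0.005]
wrist_force: [-0.7, 0.4, 0.5]
width: 0.584
time: 32.3
ee_pos: [0.4983, -0.0045, 0.1075]
tool_rot: [-3.134, -0.117, -0.006]
wrist_force: [0.8, 0.0, -0.6]
width: 0.498
time: 32.8
ee_pos: [0.4646, -0.1602, 0.1076]
tool_rot: [-3.14, -0.102, -0.009]
wrist_force: [0.7, -0.5, 0.6]
width: 0.501
turn [-0.01 -0.33  0.41] shift after turn cm [-2.79  0.98  8.76] now(unturned) [-2.85  0.96  8.75] | at [ 464.6 -160.2  107.6] F [ 0.7 -0.5  0.6] w 0.501 t 32.8
```

View pics/t11.png

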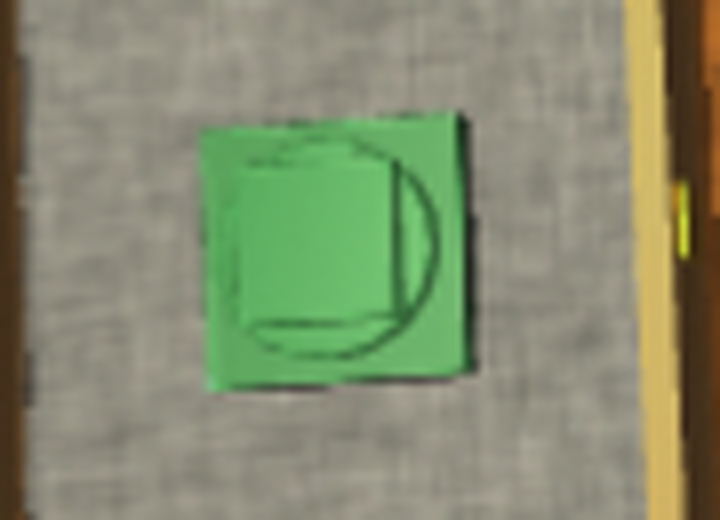

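The small square sits on the disc (centre ≈ (316,241); disc centre ≈ (327,246) by its rim; big square ≈ (336,250)).

```bash
python3 - <<'E'
from h import *
c=dict(np.load('/tmp/top11.npz')); f=lambda u,v:(u/8+180-.45,v/8+255-.45)
print('ssq',world(c,[f(316,241)],.036)*1000,'disc',world(c,[f(327,246)],.026)*1000,'sq',world(c,[f(np.mean([202,457,467,207]),np.mean([128,114,373,390]))],.016)*1000)
E
python3 -m crank '[[0.5,-2.6,0.9,1.5,0,0,0.4],[0.5,0,0,2,0,0,0],[0.5,0,0,2,0,0,0],[0.5,0,0,0,0,0,0],[0.5,0,0,0,0,0,0]]';python3 -c "
from h import *
go(437.3,-171.6,0,3.3)"
```

```text
ssq [[519.83587718  94.76165536  36.        ]] disc [[519.39257817  94.79355526  26.        ]] sq [[518.8801122   95.85397262  16.        ]]
time: 33.35
ee_pos: [0.4443, -0.1578, 0.0528]
tool_rot: [-3.133, -0.117, -0.019]
wrist_force: [0.3, 0.6, 1.1]
width: 0.501
turn [-0.35 -0.7   0.98] shift after turn cm [-0.77  1.34  5.28] now(unturned) [-0.86  1.36  5.26] | at [ 444.3 -157.8   52.8] F [0.3 0.6 1.1] w 0.501 t 33.35
```

```bash
python3 -m crank '[[0.5,-0.8,1.3,0.5,-0.3,-0.7,1],[0.5,0,0,1,0,0,0],[0.5,0,0,1,0,0,0],[0.5,0,0,0,0,0,0],[0.5,0,0,0,0,0,0]]';python3 -c "
from h import *
go(437.3,-171.6,-10,3.3)"
```

```text
time: 33.85
ee_pos: [0.44, -0.171, 0.028]
tool_rot: [3.139, 0.093, 0.006]
wrist_force: [-0.0, 0.6, 1.2]
width: 0.504
turn [ 0.05 -0.22  0.08] shift after turn cm [-0.27  0.05  3.8 ] now(unturned) [-0.28  0.04  3.8 ] | at [ 440. -171.   28.] F [-0.   0.6  1.2] w 0.504 t 33.85
```

```bash
python3 -m crank '[[0.45,-0.25,0,1,0,-0.2,0],[0.42,0,0,1,0,0,0],[0.42,0,0,1,0,0,0],[0.42,0,0,0,0,0,0],[0.42,0,0,0,0,0,0]]';python3 -m crank '[[0.42,0,0,0.6,0,0,0],[0.42,0,0,0.3,0,0,0],[0.42,0,0,0,0,0,0]]';python3 -c "
from h import *
go(437.3,-171.6,-17.8,3.3)"
```

```text
time: 34.35
ee_pos: [0.4371, -0.171, -0.0049]
tool_rot: [3.14, 0.093, -0.001]
wrist_force: [-0.1, 0.0, -0.8]
width: 0.419
time: 34.65
ee_pos: [0.4375, -0.1711, -0.0144]
tool_rot: [3.14, 0.093, 0.0]
wrist_force: [-0.7, -0.7, 0.5]
width: 0.419
turn [ 0.04 -0.02  0.08] shift after turn cm [-0.02  0.05  0.34] now(unturned) [-0.02  0.05  0.34] | at [ 437.5 -171.1  -14.4] F [-0.7 -0.7  0.5] w 0.419 t 34.65
```

```bash
python3 -m crank '[[0.42,0,0.05,0.3,0,0,0],[0.42,0,0,0,0,0,0],[0,0,0,0,0,0,0],[0,0,0,0,0,0,0],[0,0,0,0,0,0,0]]'; python3 -m crank '[[0,0,0,0,0,0,0]]'; python3 -m crank '[[0,0,0,-1.5,0,0,0],[0,0,0,-3,0,0,0],[0,0,0,-4,0,0,0],[0,0.5,-1.5,-4,0,0,0],[0,1,-3.5,0,0,0,0]]';python3 -c "
from h import *
go(519.7,95.3,100,3.3)"
```

```text
time: 35.15
ee_pos: [0.4385, -0.1719, -0.0167]
tool_rot: [3.139, 0.093, 0.003]
wrist_force: [-0.5, 0.1, -0.2]
width: 0.269
time: 35.25
ee_pos: [0.4385, -0.1719, -0.0167]
tool_rot: [3.139, 0.093, 0.003]
wrist_force: [-0.6, -0.3, -0.3]
width: 0.268
time: 35.75
ee_pos: [0.4478, -0.1254, 0.1109]
tool_rot: [3.139, 0.075, -0.005]
wrist_force: [1.3, 0.9, -0.2]
width: 0.267
turn [ 0.08  0.18 -0.57] shift after turn cm [  8.45 -21.62   1.09] now(unturned) [  8.24 -21.71   1.03] | at [ 447.8 -125.4  110.9] F [ 1.3  0.9 -0.2] w 0.267 t 35.75
```

```bash
python3 -m crank '[[0,1.5,-4,0,0,0,-0.6],[0,1.6,-4,0,0,0,0],[0,1.6,-4,0,0,0,0],[0,1.6,-4,0,0,0,0],[0,1.2,-3,0,0,0,0]]';python3 -m crank '[[0,0.5,-1.5,0,0,0,0],[0,0,0,0,0,0,0],[0,0,0,0,0,0,0]]'>/dev/null;  python3 -c "
from h import *
go(519.6,95.3,40,3.3)"
```

```text
time: 36.25
ee_pos: [0.5153, 0.0729, 0.1129]
tool_rot: [3.136, 0.08, 0.005]
wrist_force: [0.2, 0.2, 0.5]
width: 0.267
turn [ 0.04 -0.18  0.27] shift after turn cm [0.01 0.07 7.26] now(unturned) [-0.02  0.06  7.26] | at [519.5  96.  112.6] F [-0.1  0.1 -0.9] w 0.27 t 36.55
```

```bash
python3 -m crank '[[0,0,0,1.5,0,0,0],[0,0,0,2,0,0,0],[0,0,0,1.5,0,0,0],[0,0,0,0,0,0,0],[0,0,0,0,0,0,0]]';python3 -c "
from h import *
go(519.6,95.3,35,3.3)"
```

```text
time: 37.05
ee_pos: [0.5194, 0.0854, 0.0615]
tool_rot: [3.133, 0.078, 0.005]
wrist_force: [-0.0, -0.6, 0.2]
width: 0.265
turn [ 0.43 -0.15 -0.44] shift after turn cm [ 0.08 -0.99  2.65] now(unturned) [ 0.06 -1.01  2.64] | at [519.4  85.4  61.5] F [-0.  -0.6  0.2] w 0.265 t 37.05
```

```bash
python3 -m crank '[[0,0,-1,0.5,0.4,-0.1,-0.4],[0,0,0,0.6,0,0,0],[0,0,0,0.5,0,0,0],[0,0,0,0,0,0,0],[0,0,0,0,0,0,0]]';python3 -c "
from h import *
go(519.6,95.3,25,3.3)"
```

```text
time: 37.55
ee_pos: [0.5206, 0.0949, 0.0464]
tool_rot: [3.14, 0.087, 0.007]
wrist_force: [-0.0, -0.8, 0.1]
width: 0.262
turn [ 0.02 -0.27 -0.14] shift after turn cm [-0.1  -0.05  2.14] now(unturned) [-0.11 -0.05  2.14] | at [520.6  94.9  46.4] F [-0.  -0.8  0.1] w 0.262 t 37.55
```

```bash
python3 -m crank '[[0,-0.1,0,1,0,-0.3,0],[0,0,0,0.8,0,0,0],[0,0,0,0.2,0,0,0],[0,0,0,0,0,0,0],[0,0,0,0,0,0,0]]';python3 -c "
from h import *
go(519.6,95.3,19.3,3.3)"
```

```text
time: 38.05
ee_pos: [0.5194, 0.0948, 0.0243]
tool_rot: [3.14, 0.087, -0.002]
wrist_force: [-0.3, 0.1, 0.6]
width: 0.268
turn [ 0.03  0.08 -0.13] shift after turn cm [ 0.02 -0.04  0.5 ] now(unturned) [ 0.02 -0.04  0.5 ] | at [519.4  94.8  24.3] F [-0.3  0.1  0.6] w 0.268 t 38.05
```

```bash
python3 -m crank '[[0,0,-0.05,0.25,0,0,0],[0,0,0,0.12,0,0,0]]'|sed -n 2,4p; python3 -m crank '[[0,0,0,0.08,0,0,0]]'|sed -n 2,4p; python3 -m crank '[[0,0,0,0.08,0,0,0]]'|sed -n 2,4p
```

```text
ee_pos: [0.5198, 0.0955, 0.0208]
tool_rot: [3.14, 0.087, -0.001]
wrist_force: [0.2, -0.7, -0.8]
ee_pos: [0.5199, 0.0955, 0.02]
tool_rot: [3.14, 0.087, -0.0]
wrist_force: [0.3, 0.5, -0.8]
ee_pos: [0.52, 0.0955, 0.0192]
tool_rot: [3.14, 0.087, -0.0]
wrist_force: [0.9, 0.4, -0.5]
```

```bash
python3 -m crank '[[0,0,0,0.07,0,0,0]]'|sed -n 2,4p
```

```text
ee_pos: [0.52, 0.0956, 0.019]
tool_rot: [3.14, 0.087, -0.0]
wrist_force: [-2.3, -0.5, 7.5]
```

Contact. Release, lift, and move clear toward the robot for a look.

```bash
python3 -m crank '[[0,0,0,-0.03,0,0,0],[0.45,0,0,0,0,0,0],[0.45,0,0,0,0,0,0],[0.45,0,0,0,0,0,0],[0.45,0,0,-1.5,0,0,0]]';python3 -m crank '[[0.45,0,0,-3,0,0,0],[0.45,0,0,-4,0,0,0],[0.45,0,-1,-1,0,0,0],[0.45,-0.2,4,0,0,0,0],[0.45,-0.2,4,0,0,0,0]]';python3 -m crank '[[0.45,0,4,0,0,0,0],[0.45,0,4,0,0,0,0],[0.45,0,2,0,0,0,0],[0.45,0,0,0,0,0,0]]'; python3 - <<'E'
from h import *
go(506,274.7,110,3.27)
c=save('top','top12')
cv2.imwrite('pics/t12.png',cv2.resize(c['color'][255:320,160:270,::-1],None,fx=7,fy=7,interpolation=2))
E
```

```text
time: 39.05
ee_pos: [0.5184, 0.0949, 0.0328]
tool_rot: [3.139, 0.087, -0.006]
wrist_force: [0.6, -0.9, -0.1]
width: 0.446
time: 39.55
ee_pos: [0.5194, 0.0337, 0.1172]
tool_rot: [-3.134, -0.111, -0.0]
wrist_force: [0.5, -0.7, -1.9]
width: 0.452
time: 39.95
ee_pos: [0.5255, -0.0749, 0.1151]
tool_rot: [-3.138, -0.101, 0.002]
wrist_force: [-0.8, -0.2, -1.2]
width: 0.453
turn [-0.13  0.08  0.41] shift after turn cm [  0.05 -35.01   0.51] now(unturned) [  0.3  -35.01   0.59] | at [525.5 -74.9 115.1] F [-0.8 -0.2 -1.2] w 0.453 t 39.95
```

View pics/t12.png

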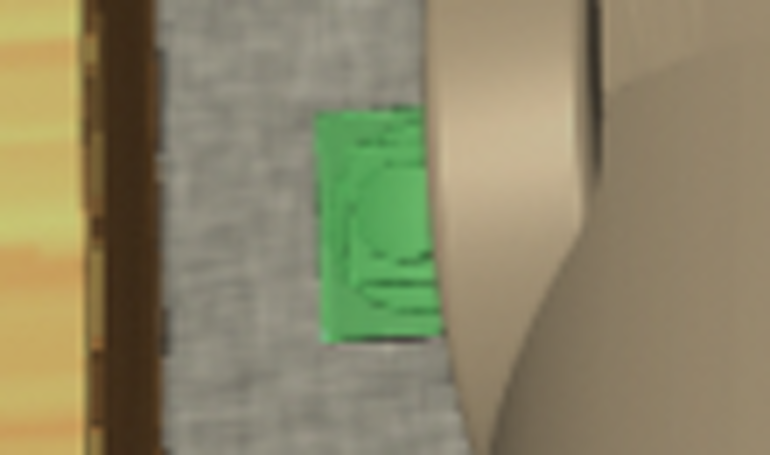

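```bash
python3 - <<'E'
from h import *
c=dict(np.load('/tmp/top12.npz')); f=lambda u,v:(u/7+160-.43,v/7+255-.43)
print('sdisc',world(c,[f(407,213)],.046)*1000)
E
python3 -m crank '[[0.4,0,-4,0,0,0,0.4],[0.4,0,-4.5,0,0,0,0],[0.4,0,-4.5,0,0,0,0],[0.4,0,-4.5,0,0,0,0],[0.4,0,-4.5,0,0,0,0]]';python3 -m crank '[[0.4,0,-4.5,0,0,0,0],[0.4,0,-4,0,0,0,0],[0.4,0,-2.5,0,0,0,0],[0.4,0,-1.0,0,0,0,0],[0.4,0,0,0,0,0,0]]';python3 -m crank '[[0.4,0,0,0,0,0,0]]' >/dev/null;python3 -c "
from h import *
go(505.6,274.7,80,3.27)"
```

```text
sdisc [[518.57873146  94.55652419  46.        ]]
time: 40.5
ee_pos: [0.5102, 0.1551, 0.1141]
tool_rot: [-3.136, -0.082, 0.006]
wrist_force: [1.6, -0.2, 0.6]
width: 0.403
time: 41.0
ee_pos: [0.4886, 0.3032, 0.1155]
tool_rot: [-3.12, -0.134, 0.015]
wrist_force: [-0.2, -0.6, 0.9]
width: 0.397
turn [-1.02  0.58  1.72] shift after turn cm [1.61 2.93 3.53] now(unturned) [1.55 3.04 3.46] | at [487.9 303.  115.3] F [ 0.1 -0.7  0.1] w 0.401 t 41.1
```

Small disc at ≈(518.6, 94.6), so the whole stack agrees within about 1 mm. I overshot the rib by 3 cm, still high up, so I correct now.

```bash
python3 -m crank '[[0.4,0.8,1.5,0,-1,0.6,1.7],[0.4,0.8,1.4,0,0,0,0],[0.4,0,0,0.8,0,0,0],[0.4,0,0,0,0,0,0],[0.4,0,0,0,0,0,0]]';python3 -c "
from h import *
go(505.6,274.7,80,3.27)"
```

```text
time: 41.6
ee_pos: [0.5109, 0.2628, 0.1054]
tool_rot: [3.133, 0.064, 0.003]
wrist_force: [-0.4, -1.1, -0.5]
width: 0.397
turn [ 0.46 -0.09 -0.92] shift after turn cm [-0.46 -1.22  2.54] now(unturned) [-0.49 -1.23  2.53] | at [510.9 262.8 105.4] F [-0.4 -1.1 -0.5] w 0.397 t 41.6
```

```bash
python3 -m crank '[[0.4,-0.45,-1.1,0.5,0.5,0,-0.9],[0.4,0,0,0.8,0,0,0],[0.4,0,0,0.8,0,0,0],[0.4,0,0,0,0,0,0],[0.4,0,0,0,0,0,0]]';python3 -c "
from h import *
go(505.6,274.7,60,3.27)"
```

```text
time: 42.1
ee_pos: [0.504, 0.2756, 0.0818]
tool_rot: [-3.138, -0.095, 0.001]
wrist_force: [0.6, 0.2, 0.5]
width: 0.396
turn [-0.14  0.02  0.18] shift after turn cm [0.15 0.1  2.18] now(unturned) [0.15 0.11 2.18] | at [504.  275.6  81.8] F [0.6 0.2 0.5] w 0.396 t 42.1
```

```bash
python3 -m crank '[[0.4,0.1,0.1,1,0,0,0],[0.4,0,0,1,0,0,0],[0.4,0,0,0,0,0,0],[0.4,0,0,0,0,0,0]]';python3 -c "
from h import *
go(505.6,274.7,41,3.27)"
```

```text
time: 42.5
ee_pos: [0.5052, 0.2747, 0.0599]
tool_rot: [-3.138, -0.095, 0.001]
wrist_force: [-0.4, -0.7, 0.5]
width: 0.402
turn [-0.13  0.03  0.2 ] shift after turn cm [0.04 0.01 1.89] now(unturned) [0.04 0.01 1.89] | at [505.2 274.7  59.9] F [-0.4 -0.7  0.5] w 0.402 t 42.5
```

```bash
python3 -m crank '[[0.4,0,0,1,0,0,0.2],[0.4,0,0,0.7,0,0,0],[0.4,0,0,0,0,0,0],[0,0,0,0,0,0,0],[0,0,0,0,0,0,0]]';python3 -m crank '[[0,0,0,0,0,0,0],[0,0,0,0,0,0,0]]'
```

```text
time: 43.0
ee_pos: [0.5052, 0.2748, 0.0415]
tool_rot: [-3.138, -0.089, 0.001]
wrist_force: [0.6, -0.0, -0.4]
width: 0.124
time: 43.2
ee_pos: [0.5052, 0.2748, 0.0415]
tool_rot: [-3.138, -0.089, 0.001]
wrist_force: [0.6, 1.4, -1.2]
width: 0.122
```

Rib gripped (0.122). Slide shut at moderate speed, easing into the end stop.

```bash
python3 -m crank '[[0,0,1,0,0,0,0],[0,0,1.5,0,0,0,0],[0,0,1.5,0,0,0,0],[0,0,1.5,0,0,0,0],[0,0,1.5,0,0,0,0]]';python3 -m crank '[[0,0,1.5,0,0,0,0],[0,0,1.5,0,0,0,0],[0,0,1.5,0,0,0,0],[0,0,0.5,0,0,0,0],[0,0,0,0,0,0,0]]';python3 -c "
from h import *
go(514.2,120.8,41,3.27)"
```

```text
time: 43.7
ee_pos: [0.5093, 0.2035, 0.0415]
tool_rot: [-3.133, -0.092, -0.001]
wrist_force: [0.7, 1.3, -1.6]
width: 0.127
time: 44.2
ee_pos: [0.5128, 0.142, 0.0415]
tool_rot: [-3.136, -0.08, -0.003]
wrist_force: [1.4, 1.7, -3.2]
width: 0.123
turn [-0.23 -0.12 -0.37] shift after turn cm [0.01 2.12 0.05] now(unturned) [0.03 2.12 0.04] | at [512.8 142.   41.5] F [ 1.4  1.7 -3.2] w 0.123 t 44.2
```

```bash
python3 -m crank '[[0,0,1,0,0,0,-0.4],[0,0,0.8,0,0,0,0],[0,0,0.6,0,0,0,0],[0,0,0.5,0,0,0,0],[0,0,0.5,0,0,0,0]]';python3 -m crank '[[0,0,0.6,0,0,0,0],[0,0,0.6,0,0,0,0]]'
```

```text
time: 44.7
ee_pos: [0.5141, 0.1214, 0.0416]
tool_rot: [-3.113, -0.1, -0.008]
wrist_force: [2.4, 10.2, -6.2]
width: 0.123
time: 44.9
ee_pos: [0.5141, 0.1218, 0.0416]
tool_rot: [-3.096, -0.109, -0.012]
wrist_force: [3.0, 12.1, -6.9]
width: 0.121
```

At the shut stop (12 N, no further motion). Release, retreat, and check.

```bash
python3 -m crank '[[0.4,0,0,0,0,0,0],[0.4,0,0,0,0,0,0],[0.4,0,0,0,0,0,0],[0.4,0,0,-2.5,0,0,0],[0.4,0,0,-4,0,0,0]]'; python3 -m crank '[[0.4,0,0,-3,0,0,0],[0.4,0,4,0,0,0,0],[0.4,0,4.5,0,0,0,0],[0.4,0,4.5,0,0,0,0],[0.4,0,4.5,0,0,0,0]]';python3 -m crank '[[0.4,0,4.5,0,0,0,0],[0.4,0,4.5,0,0,0,0],[0.4,0,4.5,0,0,0,0],[0.4,0,3,0,0,0,0],[0.4,0,0,0,0,0,0]]'; python3 - <<'E'
from h import *
s=robot.observe(); print(s['ee_pos'],s['time'])
c=save('top','top13'); P=cloud(c); Z=P[...,2]
hsv=cv2.cvtColor(c['color'],cv2.COLOR_RGB2HSV); v,u=np.mgrid[:480,:640]
for t in('top0','top13'):
    c=dict(np.load(f'/tmp/{t}.npz')); P=cloud(c); Z=P[...,2]; hsv=cv2.cvtColor(c['color'],cv2.COLOR_RGB2HSV)
    m=(hsv[...,2]<110)&(u<230)&(u>180)&(abs(v-286)<25)&(Z>.072)&(Z<.081)
    w=P[m][:,:2].mean(0)*1000; a=np.radians(3.25); d=w-[517.5,95.3]
    print(t,m.sum(),w.round(1),'along y',(-d[0]*np.sin(a)+d[1]*np.cos(a)).round(2))
    for n,q,z in(('low',(301,160),.075),('tall',(411,148),.11),('lid',(472,186),.018)):
        k=(hsv[...,2]<60)&(np.hypot(u-q[0],v-q[1])<28); print(n,(u[k].mean().round(1),v[k].mean().round(1)),k.sum())
cv2.imwrite('pics/t13.png',c['color'][:,:,::-1])
E
```

```text
time: 45.4
ee_pos: [0.5079, 0.115, 0.103]
tool_rot: [-3.101, -0.111, 0.013]
wrist_force: [0.7, -1.0, 0.4]
width: 0.399
time: 45.9
ee_pos: [0.5262, -0.0588, 0.1366]
tool_rot: [-3.1, -0.134, -0.013]
wrist_force: [1.1, -0.3, -0.3]
width: 0.402
time: 46.4
ee_pos: [0.5352, -0.2466, 0.131]
tool_rot: [-3.114, -0.105, -0.007]
wrist_force: [-0.3, -0.2, 0.4]
width: 0.399
[ 0.53524208 -0.24656709  0.13103359] 46.4
top0 220 [515.4 120.7] along y 25.53
low (np.float64(300.7), np.float64(160.5)) 820
tall (np.float64(411.2), np.float64(148.2)) 1136
lid (np.float64(471.2), np.float64(187.3)) 1114
top13 61 [512.2 115. ] along y 20.0
low (np.float64(300.0), np.float64(157.0)) 396
tall (np.float64(411.2), np.float64(148.2)) 1119
lid (np.float64(473.0), np.float64(189.0)) 1592
```

View pics/t13.png

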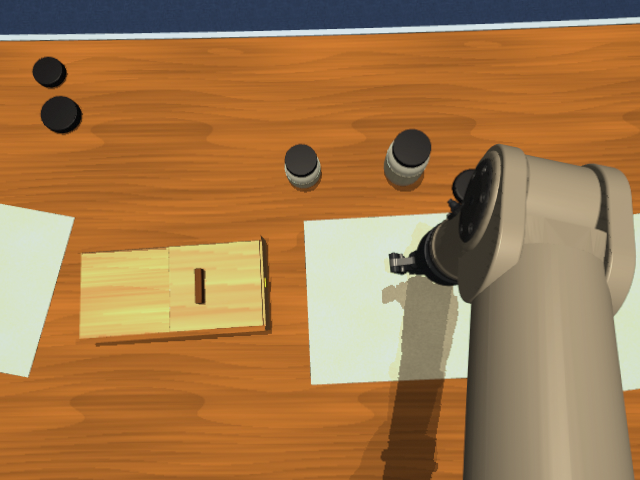

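The last picture shows the cover over the well with the rib at (199,286) and the jars at (301,160) and (411,148), unmoved. The exposure changed, so I'll measure the rib by depth alone.

```bash
python3 - <<'E'
from h import *
v,u=np.mgrid[:480,:640]; a=np.radians(3.25)
for t in('top0','top13'):
    c=dict(np.load(f'/tmp/{t}.npz')); P=cloud(c); Z=P[...,2]
    m=(u<230)&(u>175)&(abs(v-286)<25)&(Z>.070)&(Z<.082); w=np.median(P[m][:,:2],0)*1000; d=P[m][:,:2]*1000-[517.5,95.3]; y=-d[:,0]*np.sin(a)+d[:,1]*np.cos(a)
    print(t,m.sum(),w.round(1),np.percentile(y,[3,50,97]).round(2),y.mean().round(2))
    # pixels beyond table-level over the cover: uniform height?
    k=(u<255)&(u>215)&(abs(v-284)<30); print('cover z',np.percentile(Z[k],[5,50,95]).round(4))
E
```

```text
top0 271 [515.4 120.9] [20.57 25.43 32.08] 25.79
cover z [0.0547 0.0569 0.0591]
top13 282 [515.3 119.1] [19.02 23.89 30.41] 24.12
cover z [0.0547 0.057  0.0591]
```

The rib now reads 24.1 mm from the well's centre, against 25 mm when shut. It read 25.8 mm at the start, so the cover is on its stop. Handing in.

```bash
python3 -c "
from h import *
print(robot.sign_off())"
```

```text
the job is handed in; nothing more can be done
None
```

The glass stack is packed in the box and the cover is shut. I handed the job in at about 46 s on the robot's clock, against the 138 s limit.

**What I did:** I slid the cover back to its end stop. Then I laid the big square, big disc, small square and small disc in order. Each was lowered until a light touch of about 7–13 N showed at the wrist, then released. Finally I slid the cover onto its shut stop (12 N, no further travel) and moved the arm clear.

**Last checks:**
- **Stack:** the four centres agree to about 1.3 mm. The stack is about 1–2 mm from the well centre I measured. The big square sat at 3.5°, against about 3.25° for the box. The small square's angle was checked only by the tool angle at release, 3.3–3.4°.
- **Small disc:** its position was read from a view partly hidden by the arm.
- **Cover:** the rib reads 24.1 mm from the well's centre, against 25 mm when shut; that is within the camera error.
- **Bystanders:** both jars are at the same pixels as at the start. The loose lid was partly hidden by the arm in the last picture, so I could not re-measure it; the tool never went near it.

**What disagreed or failed:**
- **Tool height:** the reported tool height was about 35 mm lower than the fingertips seen by the camera. My first pinch therefore closed above the rib without touching it. I worked from camera-measured fingertip height after that.
- **Overshoot:** I overshot the rib sideways once by 3 cm while well above everything, and corrected it.

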